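Close the battery nest with its hanging cover

TASK

Lift the larger of the two aluminium covers up and off its hook, lay it flat inside the guide posts of the battery nest, and press it down over the stiff lift pins until it stops, level and fully home on its rest pads; hold it down there with about 25 N for a second, never more than 40 N, then let go. How deep it goes depends on the cells loaded below, so feel for the stop. Leave the smaller cover hanging and the two loose battery packs where they are.

Things in the scene. Friction and masses are not known exactly. Their poses are not given: they have to be found in the camera images.
- cover: The larger aluminium cover, about 0.33 kg, hanging level on its hook: plate 100 (its x) by 180 (its y) by 6 mm with a rigid bail handle on top. Origin: centre of the plate's underside, z up towards the handle. Two upright legs 10 mm square at y = +-70 mm carry a straight bar along y. Either way round fits the nest.
- cover_bar (a point): Centre of the large cover's handle bar, 61 mm above the plate's underside; axes as the cover. The bar is 10 mm square in section, 150 mm long (y), with 50 mm open space beneath. The hook's arm passes along x under its middle, so while it hangs the bar can be gripped only to one side, about 40 mm from this point.
- small_cover: The smaller cover, same make: plate 80 (x) by 120 (y) by 6 mm, legs at y = +-45 mm, bar at the same height. Origin: centre of the underside. Bystander, left hanging on its own hook. The two stands may be either way round, left and right.
- stand: Fixed hook stand that carries the large cover. Origin on the bench directly below the hook's seat, z up. Post 14 mm in diameter, 170 mm high, at x = +75 mm on a foot 120 by 110 by 8 mm centred at x = +40 mm.
- stand_seat (a point): Top of the hook's arm, where the bar rests, 165 mm above the bench; axes as the stand. The arm, 10 mm in diameter, runs along x from the post (+75 mm) to x = -22 mm, then turns up to a tip at x = -30 mm that ends 25 mm above this point. The bar must rise some 30 mm and then leave towards -x.
- other_stand: The same kind of fixed stand, carrying the small cover; same origin, axes and sizes.
- nest: Fixed black battery nest: base 150 (x) by 230 (y) by 14 mm, a bed with three blue packs and four black rest pads on it. Origin: centre of its underside, z up. Six steel guide posts 12 mm in diameter, cone-topped, 63 mm high, stand at (+-59, +-50) and (0, +-99) mm, just outside the seated plate with 3 mm clearance on each side.
- nest_seat (a point): Mean place of the cover's origin when home, 33 mm above the nest's origin, its y along the nest's y either way round. The rest pads, at (+-40, +-80) mm, lie at 26 to 40 mm, unmeasured and fixed in each run. Four brass lift pins at (+-33, +-60) mm start at 46 to 50 mm, each its own, slide down stiffly (about 9 N together, unequal, no spring) and stay down.
- pack_a: Loose blue battery pack 100 (x) by 60 (y) by 18 mm lying flat on the bench, beyond the work. Origin: centre of its underside. Bystander.
- pack_b: Another loose pack of the same size, lying flat nearer the robot than the stands. Origin: centre of its underside. Bystander.
Not all that is in view belongs to the job. What is shaped like the stand but purple is not meant. Leave any pink look-alike of the cover alone.

How it is judged:
By the outcome, as a careful person would: the job done as asked, in the order asked, and still so for the second after the job is handed in, with the robot touching nothing.
It also fails if it takes over 64 s, if anything falls off the work surface, if the arm or the gripper's body presses on something with over 40 N, if the wrist force passes 120 N, or if a joint passes its speed limit or range.

ROBOT

A 6-joint arm with a two-finger parallel gripper is mounted at the origin on the work surface. World frame = base frame: x ahead of the robot, y to its left, z up, the work surface at z = 0. Lengths are in m, angles in rad, forces in N, time in s.
With the tool pointing down it reaches from about 0.25 to 0.725 m from the base axis. Payload 4 kg.
Tool frame: the origin (TCP) lies between the finger pads; the fingertips stand 11 mm ahead of it and the grasp point (between the pads) lies 8 mm behind it (bot.tip_extent is the distance from the TCP to the fingertips, in m); z points along the fingers, y is the line along which they close (so a half turn about z gives the same grasp; the last joint's range is limited). The gripper opens to 85 mm and grips with 20 to 120 N. Pads are 22 mm wide; open, the fingers measure 114 mm over their backs; the gripper's body (76 mm by 85 mm) begins 54 mm behind the grasp point. The pads swing forward as they close: fully open they stand 13 mm farther back than shut.
Start: joints at [1.175, 0.241, 0.005, 1.335, 0, 1.571], TCP at [0.193, 0.461, 0.215] pointing down, gripper open.
Joint ranges: [-2.72, 2.72], [-1.05, 1.87], [-1.09, 1.28], [-1.99, 2.15], [-1.42, 1.44], [-3.14, 3.14]. Speed limits (rad/s): [2.79, 2.79, 3.14, 3.14, 3.14, 3.14].

INTERFACE

Orientations are given as a unit quaternion [x, y, z, w].
In Python, from workcell import bot gives the robot as it stands. The module is installed in compiled form; this text tells all that it offers.
- The arm moves only by the tool drive_tool, never from a script. Its argument "rows" is a list of rows, each an object of numbers: "dx", "dy", "dz": the shift along the tool's x, y, z in units of 50 mm (1.0 is 50 mm); "wx", "wy", "wz": the turn, a rotation vector about the tool's x, y, z in units of 5 degrees (1.0 is 5 degrees); "hand": the finger opening in mm, from 0 to 85.4. A call has 1 to 20 rows; each row is the pose to reach, as a shift and turn from the pose commanded when the call began, along the tool's axes at that moment; what a row does not reach only later rows make up. A row lasts 1/10 s, in which the tool goes at most 50 mm and 8.59 degrees, less where a joint would pass 70% of its speed; a pose out of reach is approached as far as the arm can. A call with a gripper value outside its range is refused whole. The fingers move at their own pace and stop on an object; the grip force is fixed at half the most. Time passes only in rows, so rows that repeat a pose let the fingers close. It gives the time, the measured TCP pose, the force, the opening and the grip force at its end, in the units of the state.
- bot.get_obs(): the state, without advancing time (a new reading comes with each control period).
- bot.camera(name): name is "side" or "top" or "wrist"; returns the picture (400x640x3 uint8, red, green, blue); there is no depth.
- bot.get_calibration(name): a dict with "vfov" (degrees; the focal length in pixels is half the picture's height over the tangent of half this angle, whatever the lens; pixels are square), "cx", "cy" (the principal point, pixels), "k1" (the pictures are not rectified: a ray, as slopes to the right and down, at radius r is drawn at 1 + k1 r^2 times it, then the intrinsics apply), "origin" and "rotation" of the camera in the world; the wrist camera has in their place "mount" (4x4, takes a point from camera to tool coordinates, whose origin is the TCP and whose axes are the flange's). Camera axes: x right, y up, looking along -z (the intrinsics and any distortion apply to the point x, -y, -z); pixel columns grow to the right and rows downward; lengths in m; the calibration is good to about 2 mm. A picture is of the moment at which its call begins: read the wrist's pose just before it. get_calibration takes no time and is no camera call.
- bot.job_done(): hands the job in; it is judged then, once.
Trained networks look in the newest picture that a camera, given by its name, has taken for a name from the list of things; names that differ only in an ending like _2 or _b are one class to them, and where a whole thing is asked for, a point or a joint stands for the part that bears it (a point fixed in the world has none). Each returns a list of dicts, best first, with "score" (0 to 1); they miss things now and then, are a little off and sometimes report something else, mostly with a low value. They report only what shows in the picture. A call takes as long as a camera call. They do not tell look-alikes from the thing itself.
- bot.look_for(camera, thing): "extent" ([centre column, centre row, width, height] in pixels, round what is visible of it).
- bot.outline_of(camera, thing): "region" (400x640 bool, what is visible of it) and "extent" ([centre column, centre row, width, height] in pixels, round what is visible of it).
The state is a dict: "clock": time; "joint_pos": joint angles; "joint_vel": joint speeds; "tau": joint torques, N m; "eef_pos": TCP position; "tool_rot": TCP orientation; "ft_force": force on the tool from outside, world axes, zero at the start; "ft_torque": the same for the moment, N m; "grip_width": finger opening in m; "grasp_force": force on a finger pad.
Only numpy, scipy, OpenCV 4.12 (cv2) and the standard library are available. Lean on these libraries where they do the work, as an engineer would, in place of code of your own. Each camera call takes 0.05 s, during which the arm holds its last target. There are 200 camera calls.

## Working session

There is one attempt and no reset: what is moved stays moved. The work goes in short steps, Python scripts to look and compute and a tool call to move; the robot and the scene stay as the last step left them, time stands still between calls to the robot, and variables do not carry over. Pictures are saved under pics/ and viewed, at most 10 in all, crops included, and the job is handed in when it is done.

Besides the shell and the picture viewer there is one more tool, called as name(argument=value, ...) on one line, values as JSON. drive_tool: Moves the arm, as the interface text tells. Its arguments: {"type":"object","properties":{"rows":{"type":"array","items":{"type":"object","properties":{"dx":{"type":"number"},"dy":{"type":"number"},"dz":{"type":"number"},"wx":{"type":"number"},"wy":{"type":"number"},"wz":{"type":"number"},"hand":{"type":"number"}}}}},"required":["rows"]}

```bash
mkdir -p pics
cat > h.py <<'E'
import numpy as np, cv2
from workcell import bot
from scipy.spatial.transform import Rotation as R
def cam(name):
    c=bot.get_calibration(name)
    if 'mount' in c:
        o=bot.get_obs(); T=np.eye(4);T[:3,:3]=R.from_quat(o['tool_rot']).as_matrix();T[:3,3]=o['eef_pos']
        M=T@np.array(c['mount']); c['origin']=M[:3,3]; c['rotation']=M[:3,:3]
    c['f']=200/np.tan(np.radians(c['vfov'])/2); c['origin']=np.array(c['origin']); c['rotation']=np.array(c['rotation']).reshape(3,3)
    return c
def proj(c,P):
    p=(np.atleast_2d(P)-c['origin'])@c['rotation']; s=np.c_[p[:,0]/-p[:,2],p[:,1]/p[:,2]]
    r2=(s**2).sum(1,keepdims=True); s=s*(1+c['k1']*r2)
    return s*c['f']+[c['cx'],c['cy']]
def ray(c,uv):
    d=(np.atleast_2d(uv).astype(float)-[c['cx'],c['cy']])/c['f']; s=d.copy()
    for _ in range(20): s=d/(1+c['k1']*(s**2).sum(1,keepdims=True))
    return np.c_[s[:,0],-s[:,1],-np.ones(len(s))]@c['rotation'].T
def atz(c,uv,z):
    v=ray(c,uv); return c['origin']+v*((z-c['origin'][2])/v[:,2:])
def save(im,n): cv2.imwrite('pics/'+n,im[:,:,::-1])
E
python3 - <<'E'
from h import *
a=bot.camera('top');b=bot.camera('side')
save(a,'top0.png');save(b,'side0.png')
for n in('top','side'):
    c=cam(n);print(n,c['origin'].round(3),c['rotation'].round(2).tolist(),c['f'],c['k1'])
    for t in('cover','small_cover','stand','nest','pack_a'):
        for d in bot.look_for(n,t)[:4]: print(t,round(d['score'],2),np.round(d['extent']), atz(c,[d['extent'][:2]],0.0).round(3))
print(bot.get_obs())
E
```

```text
Traceback (most recent call last):
  File "h.py", line 9, in cam
    c['f']=200/np.tan(np.radians(c['vfov'])/2); c['origin']=np.array(c['origin']); c['rotation']=np.array(c['rotation']).reshape(3,3)
                                                                                                 ~~~~~~~~~~~~~~~~~~~~~~~~~~~~~~~^^^^^
ValueError: cannot reshape array of size 4 into shape (3,3)
```

```bash
ls pics
```

```text
side0.png
top0.png
```

```bash
sed -i "s/c\['rotation'\]=np.array(c\['rotation'\]).reshape(3,3)/r=np.array(c['rotation']); c['rotation']=R.from_quat(r).as_matrix() if r.size==4 else r/" h.py
python3 - <<'E'
from h import *
for n in('top','side'):
    c=cam(n);print(n,c['origin'].round(3),c['rotation'].round(2).tolist(),c['f'],c['k1'])
    for t in('cover','small_cover','stand','nest','pack_a'):
        for d in bot.look_for(n,t)[:4]: print(t,round(d['score'],2),np.round(d['extent']), atz(c,[d['extent'][:2]],0.0).round(3))
print(bot.get_obs())
E
```

```text
top [0.29  0.056 1.498] [[-0.02, 0.98, -0.19], [-1.0, -0.02, -0.01], [-0.01, 0.18, 0.98]] 428.8225140113265 -0.10295159157528866
cover 0.93 [232. 215.  54.  31.] [[0.524 0.394 0.   ]]
cover 0.64 [218. 285.  59.  53.] [[0.281 0.44  0.   ]]
small_cover 0.64 [303. 198.  40.  26.] [[0.582 0.139 0.   ]]
stand 0.86 [241. 208.  30.  32.] [[0.549 0.36  0.   ]]
stand 0.66 [261. 150.  32.  41.] [[0.762 0.292 0.   ]]
stand 0.2 [340. 156.  22.  31.] [[0.733 0.005 0.   ]]
pack_a 0.88 [290. 253.  30.  35.] [[0.385 0.187 0.   ]]
pack_a 0.85 [338. 156.  24.  34.] [[0.734 0.008 0.   ]]
side [ 0.132 -1.053  0.841] [[0.95, 0.16, -0.28], [-0.32, 0.49, -0.81], [0.01, 0.86, 0.52]] 432.9792323850239 -0.011613343989848476
cover 0.83 [233. 188.  52.  27.] [[0.286 0.449 0.   ]]
cover 0.65 [296. 161.  37.  38.] [[0.587 0.608 0.   ]]
small_cover 0.59 [328. 185.  26.  33.] [[0.649 0.359 0.   ]]
stand 0.82 [360. 174.  39.  54.] [[0.803 0.404 0.   ]]
stand 0.63 [300. 174.  31.  50.] [[0.566 0.482 0.   ]]
nest 0.74 [346. 283.  61.  69.] [[ 0.504 -0.197  0.   ]]
nest 0.38 [294. 158.  35.  33.] [[0.587 0.635 0.   ]]
pack_a 0.89 [388. 231.  36.  24.] [[ 0.735 -0.002  0.   ]]
pack_a 0.86 [278. 219.  29.  21.] [[0.401 0.185 0.   ]]
{'clock': 0.6, 'joint_pos': array([ 1.17501860e+00,  2.40577820e-01,  5.03248885e-03,  1.33521538e+00,
       -1.20183156e-05,  1.57079358e+00]), 'joint_vel': array([ 3.78225129e-04,  1.63391750e-03,  4.96291088e-04,  2.45682731e-05,
       -9.00478207e-04,  1.57310250e-04]), 'tau': array([-1.05635370e-04, -3.71977150e+01,  2.52569497e+01,  1.39196574e-03,
       -2.40350609e-06, -1.35619345e-06]), 'eef_pos': array([0.19277033, 0.46135617, 0.21462998]), 'tool_rot': array([1.96598488e-01, 9.80484082e-01, 1.62765361e-05, 9.39245143e-06]), 'ft_force': array([ 0.48509511, -0.06193855, -0.02185274]), 'ft_torque': array([-1.43269634e-05,  2.67546879e-02, -6.49534120e-02]), 'grasp_force': 0.0, 'grip_width': 0.08550651881475445}
```

View pics/top0.png

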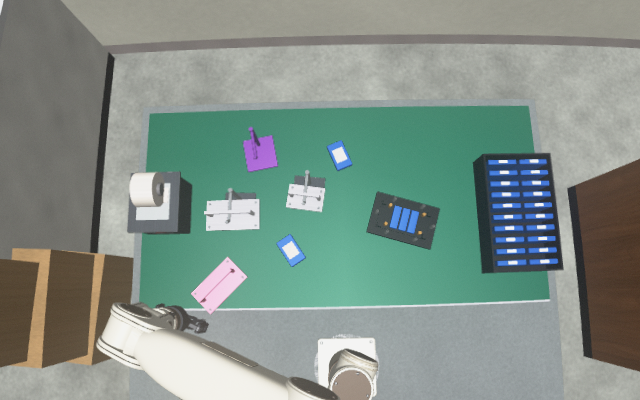

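View pics/side0.png

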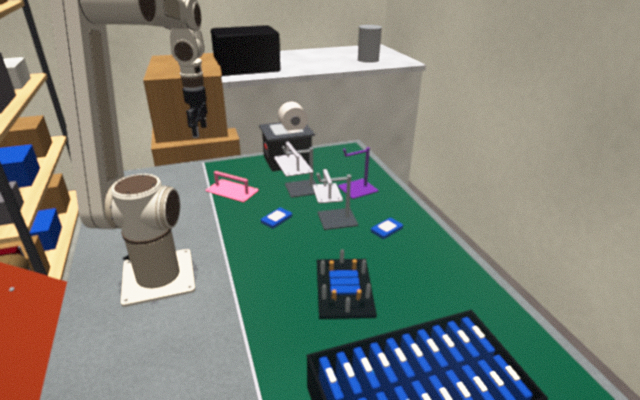

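Top view: large cover at about (232,213) with its hook post at (229,190), small cover at (306,193), nest at (403,220) yawed about −14°. The pink and purple look-alikes are at (219,285) and (260,150). I'll fit silhouettes of the known models to the outlines next.

```bash
cat >> h.py <<'E'
from scipy.optimize import minimize
def box(c,s):
    return [np.array(c)+np.array(s)/2*[i,j,k] for i in(-1,1) for j in(-1,1) for k in(-1,1)]
COVER=[box((0,0,.003),(.1,.18,.006)),box((0,0,.061),(.01,.15,.01)),box((0,.07,.031),(.01,.01,.05)),box((0,-.07,.031),(.01,.01,.05))]
NEST=[box((0,0,.007),(.15,.23,.014))]+[box((x,y,.037),(.009,.009,.05)) for x,y in((.059,.05),(.059,-.05),(-.059,.05),(-.059,-.05),(0,.099),(0,-.099))]
def sil(c,parts,x,y,z,yaw):
    m=np.zeros((400,640),np.uint8); Rz=R.from_euler('z',yaw).as_matrix()
    for p in parts:
        q=proj(c,np.array(p)@Rz.T+[x,y,z]); h=cv2.convexHull(q.astype(np.float32))
        cv2.fillConvexPoly(m,np.round(h*16).astype(np.int32),255,cv2.LINE_AA,4)
    return m/255.
def fit(views,parts,z,p0):
    def cost(p):
        t=0
        for c,reg in views:
            s=sil(c,parts,p[0],p[1],z,p[2]); t+=1-np.minimum(s,reg).sum()/np.maximum(s,reg).sum()
        return t/len(views)
    best=None
    for st in(.02,.006):
        p0=np.array(p0,float) if best is None else best.x
        best=minimize(cost,p0,method='Nelder-Mead',options=dict(initial_simplex=[p0,p0+[st,0,0],p0+[0,st,0],p0+[0,0,st*8]],xatol=1e-4,fatol=1e-5))
    return best.x,best.fun
def pick(name,thing,uv):
    for d in bot.outline_of(name,thing):
        e=d['extent']
        if abs(e[0]-uv[0])<25 and abs(e[1]-uv[1])<25: return d['region'].astype(float),round(d['score'],2),np.round(e)
    return None
E
python3 - <<'E'
from h import *
a=bot.camera('top');b=bot.camera('side')
for thing,parts,z,p0,us in(('cover',COVER,.109,(.50,.35,0),dict(top=(232,213),side=(293,161))),('nest',NEST,0,(.5,-.19,-.24),dict(top=(403,220),side=(346,283)))):
    vs=[]
    for n in us:
        r=pick(n,thing,us[n])
        if r is None: print('none',thing,n); continue
        print(thing,n,r[1:]); vs.append((cam(n),r[0])); print(n,fit(vs[-1:],parts,z,p0))
    if len(vs)>1: print('both',fit(vs,parts,z,p0))
c=cam('top');print('post top', atz(c,[[230,190]],.17), 'bar', atz(c,[[205,212],[254,213]],.175))
E
```

```text
cover top (0.91, array([233., 215.,  58.,  32.]))
top (array([0.51005707, 0.36487106, 0.02504522]), np.float64(0.08222040499644034))
cover side (0.73, array([293., 159.,  35.,  35.]))
side (array([ 0.50633829,  0.3753544 , -0.05275694]), np.float64(0.2578447542847777))
both (array([0.5093749 , 0.36539922, 0.01500432]), np.float64(0.1832358845839709))
nest top (0.84, array([403., 221.,  71.,  60.]))
top (array([ 0.4943439 , -0.21096832, -0.29989513]), np.float64(0.0689445509219484))
none nest side
post top [[0.57898923 0.36246698 0.17      ]] bar [[0.50876494 0.43991289 0.175     ]
 [0.50234663 0.28373941 0.175     ]]
```

drive_tool(rows=[{"dx": -6.9,"dy": -0.06,"dz": -1.6,"wz": 13.2,"hand": 85},{"dx": -6.9,"dy": -0.06,"dz": -1.6,"wz": 13.2,"hand": 85},{"dx": -6.9,"dy": -0.06,"dz": -1.6,"wz": 13.2,"hand": 85},{"dx": -6.9,"dy": -0.06,"dz": -1.6,"wz": 13.2,"hand": 85},{"dx": -6.9,"dy": -0.06,"dz": -1.6,"wz": 13.2,"hand": 85},{"dx": -6.9,"dy": -0.06,"dz": -1.6,"wz": 13.2,"hand": 85},{"dx": -6.9,"dy": -0.06,"dz": -1.6,"wz": 13.2,"hand": 85},{"dx": -6.9,"dy": -0.06,"dz": -1.6,"wz": 13.2,"hand": 85},{"dx": -6.9,"dy": -0.06,"dz": -1.6,"wz": 13.2,"hand": 85},{"dx": -6.9,"dy": -0.06,"dz": -1.6,"wz": 13.2,"hand": 85},{"dx": -6.9,"dy": -0.06,"dz": -1.6,"wz": 13.2,"hand": 85}])

```text
invalid input at $.rows[0]: expected keys dx, dy, dz, wx, wy, wz, hand
```

Run:
```python
from h import *
o=bot.get_obs(); print(o['clock'],o['eef_pos'].round(4),o['tool_rot'].round(4),o['joint_pos'].round(2))
a=bot.camera('wrist'); c=cam('wrist')
P=np.array([(.51,.365,.17),(.51,.295,.175),(.51,.435,.175)])
pr=proj(c,P); print(pr.round())
for d in bot.outline_of('wrist','cover')[:3]:
    print(round(d['score'],2),np.round(d['extent']))
    print(fit([(c,d['region'].astype(float))],COVER,.109,(.51,.365,.025)))
im=a.copy()
s=sil(c,COVER,.51,.365,.109,.025)
k,_=cv2.findContours((s>.5).astype(np.uint8),cv2.RETR_LIST,cv2.CHAIN_APPROX_NONE); cv2.drawContours(im,k,-1,(255,0,0),1)
save(im,'w1.png')
```

```text
0.9 [0.1928 0.4614 0.2146] [0.1966 0.9805 0.     0.    ] [1.18 0.24 0.01 1.34 0.   1.57]
[[355. 527.]
 [290. 548.]
 [424. 515.]]
0.81 [332. 238. 131. 164.]
(array([0.51 , 0.365, 0.025]), np.float64(1.0))
```

View pics/w1.png

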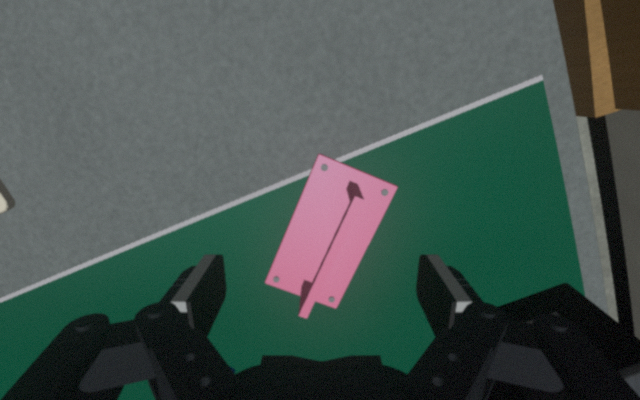

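The move was refused because every key is required. The picture from the start pose shows only the pink look-alike at (332,235).

drive_tool(rows=[{"dx": -6.9,"dy": -0.06,"dz": -1.6,"wx": 0,"wy": 0,"wz": 13.2,"hand": 85},{"dx": -6.9,"dy": -0.06,"dz": -1.6,"wx": 0,"wy": 0,"wz": 13.2,"hand": 85},{"dx": -6.9,"dy": -0.06,"dz": -1.6,"wx": 0,"wy": 0,"wz": 13.2,"hand": 85},{"dx": -6.9,"dy": -0.06,"dz": -1.6,"wx": 0,"wy": 0,"wz": 13.2,"hand": 85},{"dx": -6.9,"dy": -0.06,"dz": -1.6,"wx": 0,"wy": 0,"wz": 13.2,"hand": 85},{"dx": -6.9,"dy": -0.06,"dz": -1.6,"wx": 0,"wy": 0,"wz": 13.2,"hand": 85},{"dx": -6.9,"dy": -0.06,"dz": -1.6,"wx": 0,"wy": 0,"wz": 13.2,"hand": 85},{"dx": -6.9,"dy": -0.06,"dz": -1.6,"wx": 0,"wy": 0,"wz": 13.2,"hand": 85},{"dx": -6.9,"dy": -0.06,"dz": -1.6,"wx": 0,"wy": 0,"wz": 13.2,"hand": 85},{"dx": -6.9,"dy": -0.06,"dz": -1.6,"wx": 0,"wy": 0,"wz": 13.2,"hand": 85},{"dx": -6.9,"dy": -0.06,"dz": -1.6,"wx": 0,"wy": 0,"wz": 13.2,"hand": 85}])

```text
clock: 2.1
eef_pos: [0.5088, 0.3261, 0.2945]
tool_rot: [0.698, 0.716, -0.0, -0.0]
ft_force: [0.5, 0.3, 0.2]
grip_width: 0.085
grasp_force: 0.0
```

Run:
```python
from h import *
o=bot.get_obs(); print(o['clock'],o['eef_pos'].round(4),o['tool_rot'].round(4),o['joint_pos'].round(2),o['ft_force'])
c=cam('wrist'); a=bot.camera('wrist')
print(c['origin'])
for d in bot.outline_of('wrist','cover')[:3]:
    print(round(d['score'],2),np.round(d['extent']))
    print(fit([(c,d['region'].astype(float))],COVER,.109,(.51,.365,.025)))
im=a.copy()
s=sil(c,COVER,.51,.365,.109,.025)
k,_=cv2.findContours((s>.5).astype(np.uint8),cv2.RETR_LIST,cv2.CHAIN_APPROX_NONE); cv2.drawContours(im,k,-1,(255,0,0),1)
save(im,'w2.png')
```

```text
2.1 [0.5088 0.3261 0.2945] [ 6.978e-01  7.163e-01 -3.000e-04 -2.000e-04] [0.57 0.45 0.51 1.63 0.   2.11] [0.54164161 0.27260056 0.21862319]
[0.50739196 0.40097054 0.45302185]
0.79 [322. 128. 106. 183.]
(array([0.50740459, 0.3640185 , 0.00401509]), np.float64(0.09659477929236038))
0.76 [143.  72. 159. 142.]
(array([0.51 , 0.365, 0.025]), np.float64(1.0))
```

View pics/w2.png

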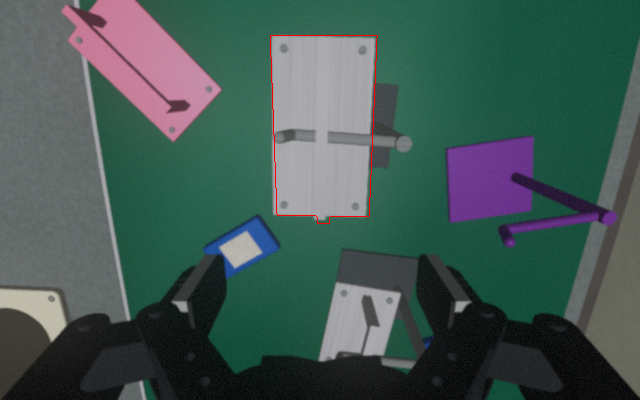

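The projected cover (red) matches the plate edges at columns 272–376, rows 35–217 within about 2 px, so the pose is good. Now I descend beside the hook and grip.

drive_tool(rows=[{"dx": 0,"dy": 0,"dz": 0.8,"wx": 0,"wy": 0,"wz": 0,"hand": 85},{"dx": -0.02,"dy": 0,"dz": 1.6,"wx": 0,"wy": 0,"wz": 0,"hand": 85},{"dx": -0.02,"dy": 0,"dz": 2.3,"wx": 0,"wy": 0,"wz": 0.1,"hand": 85},{"dx": -0.02,"dy": 0,"dz": 2.65,"wx": 0,"wy": 0,"wz": 0.1,"hand": 85},{"dx": -0.02,"dy": 0,"dz": 2.65,"wx": 0,"wy": 0,"wz": 0.1,"hand": 40},{"dx": -0.02,"dy": 0,"dz": 2.65,"wx": 0,"wy": 0,"wz": 0.1,"hand": 15},{"dx": -0.02,"dy": 0,"dz": 2.65,"wx": 0,"wy": 0,"wz": 0.1,"hand": 0},{"dx": -0.02,"dy": 0,"dz": 2.65,"wx": 0,"wy": 0,"wz": 0.1,"hand": 0},{"dx": -0.02,"dy": 0,"dz": 2.65,"wx": 0,"wy": 0,"wz": 0.1,"hand": 0},{"dx": -0.02,"dy": 0,"dz": 2.65,"wx": 0,"wy": 0,"wz": 0.1,"hand": 0},{"dx": -0.02,"dy": 0,"dz": 2.65,"wx": 0,"wy": 0,"wz": 0.1,"hand": 0},{"dx": -0.02,"dy": 0,"dz": 2.65,"wx": 0,"wy": 0,"wz": 0.1,"hand": 0}])

```text
clock: 3.4
eef_pos: [0.51, 0.3245, 0.1622]
tool_rot: [0.702, 0.712, 0.0, 0.0]
ft_force: [-0.6, 0.5, -0.7]
grip_width: -0.0003
grasp_force: 0.0
```

Run:
```python
from h import *
o=bot.get_obs(); print(o['eef_pos'],o['ft_force'],o['grip_width'])
a=bot.camera('wrist');b=bot.camera('side')
cs=cam('side'); u=proj(cs,[o['eef_pos']])[0].astype(int); print(u)
cr=cv2.resize(b[u[1]-70:u[1]+55,u[0]-80:u[0]+80],None,fx=5,fy=5,interpolation=cv2.INTER_CUBIC)[:600]
cr=cv2.resize(cr,(640,480))
m=np.vstack([cv2.resize(a,(640,400)),]); save(m,'w3.png'); save(cr,'s3.png')
```

```text
[0.51002345 0.32452516 0.16218394] [-0.57008205  0.54921515 -0.73982767] -0.00032688108922531876
[296 155]
```

View pics/w3.png

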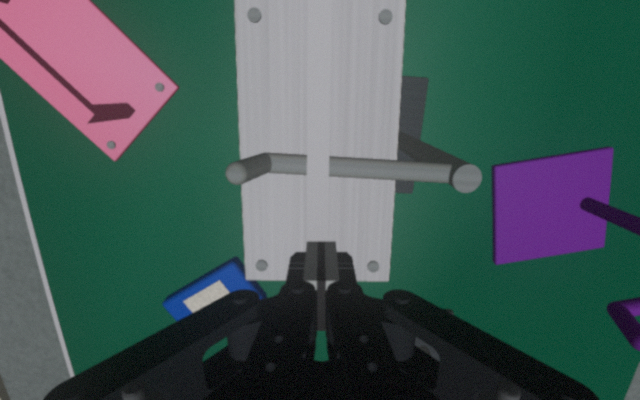

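View pics/s3.png

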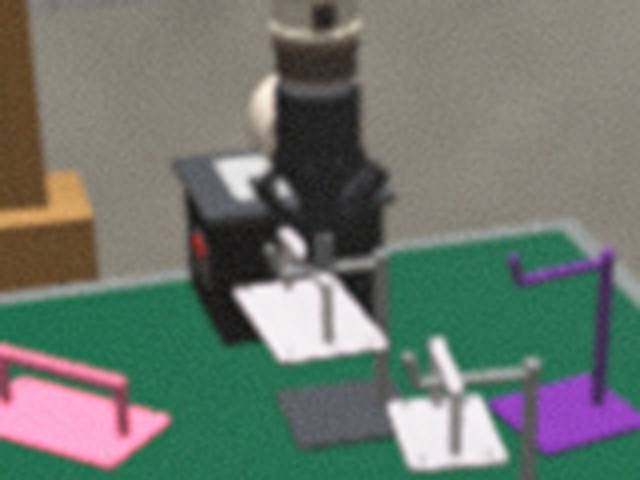

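The wrist view shows the bar at column 318 running under or into the closed fingers at row 243. The side crop shows the finger just over the near leg. I'll project the known points to see whether the fingers really straddle the bar.

Run:
```python
from h import *
o=bot.get_obs(); T=R.from_quat(o['tool_rot']).as_matrix(); e=o['eef_pos']; print(bot.tip_extent)
c=cam('wrist'); s=cam('side'); print(c['f'],c['origin'])
P={'tcp':e,'tip':e+T@[0,0,.011],'grasp':e-T@[0,0,.008],
'plate corners -y':[.459,.274,.115],'p2':[.559,.274,.115],'barhook':[.509,.364,.175],'barend':[.509,.289,.175],'hooktip':[.479,.364,.19],'posttop':[.584,.364,.17]}
u=proj(s,[e])[0].astype(int)
for k,v in P.items(): print(k,proj(c,[v])[0].round(), ((proj(s,[v])[0]-u+[80,70])*[4,3.84]).round())
```

```text
0.011
330.73496763483837 [0.50933257 0.3993519  0.32060849]
tcp [320. 243.] [320. 272.]
tip [320. 235.] [321. 283.]
grasp [320. 250.] [320. 265.]
plate corners -y [247. 279.] [282. 348.]
p2 [388. 281.] [389. 333.]
barhook [319. 176.] [307. 243.]
barend [317. 316.] [330. 276.]
hooktip [246. 184.] [275. 233.]
posttop [478. 176.] [385. 238.]
```

Run:
```python
from h import *
a=cv2.imread('pics/w3.png')[:,:,::-1]; b=cv2.imread('pics/side0.png')
save(cv2.resize(a[200:350,240:400],None,fx=4,fy=4,interpolation=cv2.INTER_CUBIC),'w3z.png')
```

```text
(no output)
```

View pics/w3z.png

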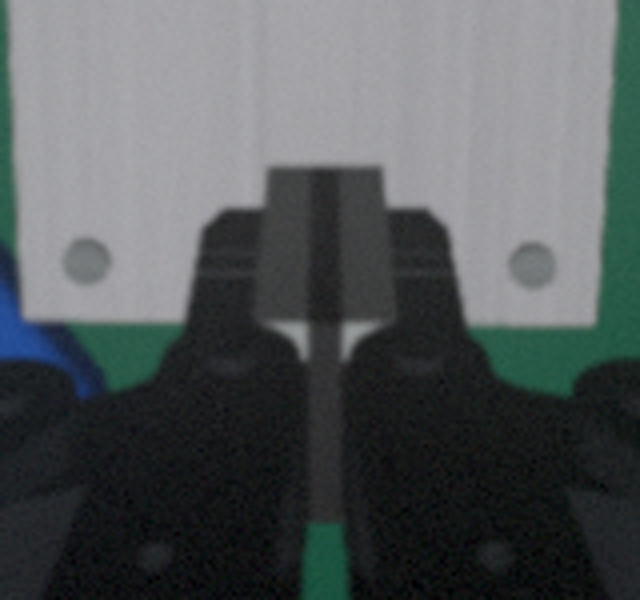

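Run:
```python
from h import *
c=bot.get_calibration('wrist'); M=np.array(c['mount']); print(M.round(4).tolist(),{k:c[k] for k in('vfov','cx','cy','k1')})
c=cam('wrist'); c['origin']=M[:3,3];c['rotation']=M[:3,:3]
for half in(0,.0427):
  for x in(-.011,.011):
    for z in(-.03,-.02,-.01,0,.011): print(half,x,z,proj(c,[[x,half,z],[x,-half,z]]).round().tolist())
o=bot.get_obs();print(o['grip_width'],o['grasp_force'],o['ft_force'].round(2),o['ft_torque'].round(3),o['clock'])
```

```text
[[0.0003, 0.9556, 0.2948, 0.0748], [1.0, -0.0005, 0.0005, 0.0004], [0.0006, 0.2948, -0.9556, -0.1585], [0.0, 0.0, 0.0, 1.0]] {'vfov': 62.32386516945828, 'cx': 320.80485460396346, 'cy': 196.29026177032839, 'k1': -0.038847560643795465}
0 -0.011 -0.03 [[320.0, 294.0], [320.0, 294.0]]
0 -0.011 -0.02 [[320.0, 282.0], [320.0, 282.0]]
0 -0.011 -0.01 [[320.0, 272.0], [320.0, 272.0]]
0 -0.011 0 [[320.0, 262.0], [320.0, 262.0]]
0 -0.011 0.011 [[320.0, 253.0], [320.0, 253.0]]
0 0.011 -0.03 [[320.0, 250.0], [320.0, 250.0]]
0 0.011 -0.02 [[320.0, 240.0], [320.0, 240.0]]
0 0.011 -0.01 [[320.0, 232.0], [320.0, 232.0]]
0 0.011 0 [[320.0, 224.0], [320.0, 224.0]]
0 0.011 0.011 [[320.0, 216.0], [320.0, 216.0]]
0.0427 -0.011 -0.03 [[415.0, 294.0], [225.0, 294.0]]
0.0427 -0.011 -0.02 [[409.0, 282.0], [231.0, 282.0]]
0.0427 -0.011 -0.01 [[404.0, 272.0], [236.0, 272.0]]
0.0427 -0.011 0 [[400.0, 262.0], [241.0, 262.0]]
0.0427 -0.011 0.011 [[395.0, 253.0], [245.0, 253.0]]
0.0427 0.011 -0.03 [[419.0, 250.0], [221.0, 250.0]]
0.0427 0.011 -0.02 [[413.0, 240.0], [227.0, 240.0]]
0.0427 0.011 -0.01 [[408.0, 232.0], [233.0, 232.0]]
0.0427 0.011 0 [[403.0, 224.0], [237.0, 224.0]]
0.0427 0.011 0.011 [[398.0, 216.0], [242.0, 216.0]]
-0.0005143273532735759 0.0 [-0.32 -0.06  1.15] [-0.032 -0.046 -0.028] 3.5
```

Open tips appear at rows ~256 and shut tips at ~242. That puts the real tips about 22 mm behind the TCP, not 11 mm ahead, so the fingers closed just above the bar. Reopen, go 30 mm deeper (safe under either reading) and grip again.

drive_tool(rows=[{"dx": 0,"dy": 0,"dz": -0.2,"wx": 0,"wy": 0,"wz": 0,"hand": 85},{"dx": 0,"dy": 0,"dz": -0.2,"wx": 0,"wy": 0,"wz": 0,"hand": 85},{"dx": 0,"dy": 0,"dz": -0.2,"wx": 0,"wy": 0,"wz": 0,"hand": 85},{"dx": 0,"dy": 0,"dz": -0.2,"wx": 0,"wy": 0,"wz": 0,"hand": 85},{"dx": 0,"dy": 0,"dz": -0.2,"wx": 0,"wy": 0,"wz": 0,"hand": 85},{"dx": 0,"dy": 0,"dz": -0.1,"wx": 0,"wy": 0,"wz": 0,"hand": 85},{"dx": 0,"dy": 0,"dz": 0.2,"wx": 0,"wy": 0,"wz": 0,"hand": 85},{"dx": 0,"dy": 0,"dz": 0.5,"wx": 0,"wy": 0,"wz": 0,"hand": 85},{"dx": 0,"dy": 0,"dz": 0.62,"wx": 0,"wy": 0,"wz": 0,"hand": 85},{"dx": 0,"dy": 0,"dz": 0.62,"wx": 0,"wy": 0,"wz": 0,"hand": 50},{"dx": 0,"dy": 0,"dz": 0.62,"wx": 0,"wy": 0,"wz": 0,"hand": 25},{"dx": 0,"dy": 0,"dz": 0.62,"wx": 0,"wy": 0,"wz": 0,"hand": 0},{"dx": 0,"dy": 0,"dz": 0.62,"wx": 0,"wy": 0,"wz": 0,"hand": 0},{"dx": 0,"dy": 0,"dz": 0.62,"wx": 0,"wy": 0,"wz": 0,"hand": 0},{"dx": 0,"dy": 0,"dz": 0.62,"wx": 0,"wy": 0,"wz": 0,"hand": 0},{"dx": 0,"dy": 0,"dz": 0.62,"wx": 0,"wy": 0,"wz": 0,"hand": 0},{"dx": 0,"dy": 0,"dz": 0.62,"wx": 0,"wy": 0,"wz": 0,"hand": 0}])

```text
clock: 5.2
eef_pos: [0.5103, 0.3247, 0.1316]
tool_rot: [0.702, 0.712, 0.001, 0.0]
ft_force: [0.3, -0.5, 1.1]
grip_width: 0.009
grasp_force: 58.7
```

Gripped (9 mm opening, 59 N). Lift 32 mm.

drive_tool(rows=[{"dx": 0,"dy": 0,"dz": -0.1,"wx": 0,"wy": 0,"wz": 0,"hand": 0},{"dx": 0,"dy": 0,"dz": -0.25,"wx": 0,"wy": 0,"wz": 0,"hand": 0},{"dx": 0,"dy": 0,"dz": -0.4,"wx": 0,"wy": 0,"wz": 0,"hand": 0},{"dx": 0,"dy": 0,"dz": -0.55,"wx": 0,"wy": 0,"wz": 0,"hand": 0},{"dx": 0,"dy": 0,"dz": -0.65,"wx": 0,"wy": 0,"wz": 0,"hand": 0},{"dx": 0,"dy": 0,"dz": -0.65,"wx": 0,"wy": 0,"wz": 0,"hand": 0}])

```text
clock: 5.8
eef_pos: [0.5106, 0.3249, 0.1649]
tool_rot: [0.702, 0.712, 0.001, 0.0]
ft_force: [0.4, -0.3, -3.4]
grip_width: 0.0089
grasp_force: 58.3
```

Run:
```python
from h import *
o=bot.get_obs(); print(o['eef_pos'],o['ft_force'].round(2),o['ft_torque'].round(3),o['grip_width'],o['grasp_force'])
c=cam('wrist'); a=bot.camera('wrist')
for k in range(3):
  d=bot.outline_of('wrist','cover')
  for q in d[:1]:
    print(q['score'],np.round(q['extent'])); 
    for z in(.137,.141,.145): print(z,fit([(c,q['region'].astype(float))],COVER,z,(.51,.365,.02)))
  break
im=a.copy()
s=sil(c,COVER,.51,.364,.1415,.025)
k,_=cv2.findContours((s>.5).astype(np.uint8),cv2.RETR_LIST,cv2.CHAIN_APPROX_NONE); cv2.drawContours(im,k,-1,(255,0,0),1)
b=bot.camera('side'); z=cv2.resize(b[100:200,240:400],(640,400),interpolation=cv2.INTER_CUBIC)
save(cv2.resize(np.vstack([im,z]),(480,600)),'w4.png')
```

```text
[0.51056769 0.32493237 0.16487544] [ 0.4  -0.34 -3.44] [-0.123 -0.056  0.007] 0.008855656990893761 58.32939863204956
0.85 [318. 178. 200. 356.]
0.137 (array([0.50946837, 0.37161576, 0.02343252]), np.float64(0.13605457270232924))
0.141 (array([0.50945306, 0.37451363, 0.01877511]), np.float64(0.14074330795486467))
0.145 (array([0.50911784, 0.37742273, 0.02691585]), np.float64(0.15636569222381513))
```

View pics/w4.png

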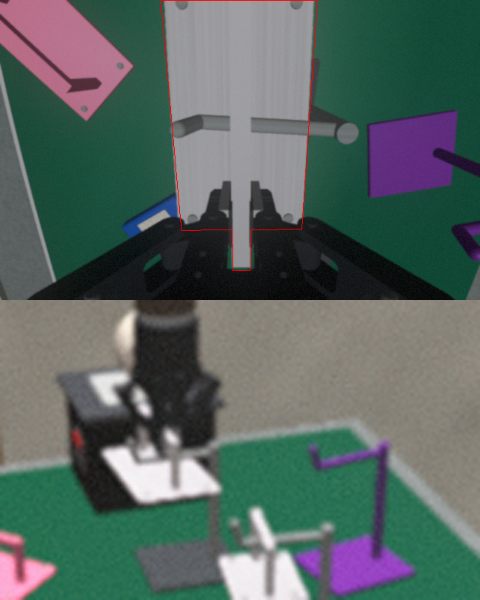

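The held cover matches the model outline (red) and hangs level at z ≈ 0.141. Next: retreat off the hook along −x, then raise.

drive_tool(rows=[{"dx": 0,"dy": -0.15,"dz": -0.65,"wx": 0,"wy": 0,"wz": 0,"hand": 0},{"dx": 0,"dy": -0.15,"dz": 0,"wx": 0,"wy": 0,"wz": 0,"hand": 0}])

```text
clock: 6.15
eef_pos: [0.5059, 0.3279, 0.1693]
tool_rot: [0.702, 0.712, 0.006, 0.001]
ft_force: [1.6, -0.3, -3.7]
grip_width: 0.0086
grasp_force: 62.4
```

A slip of mine: the first row carried a stray lift. Let it settle and check.

drive_tool(rows=[{"dx": 0,"dy": 0,"dz": 0,"wx": 0,"wy": 0,"wz": 0,"hand": 0},{"dx": 0,"dy": 0,"dz": 0,"wx": 0,"wy": 0,"wz": 0,"hand": 0},{"dx": 0,"dy": 0,"dz": 0,"wx": 0,"wy": 0,"wz": 0,"hand": 0}])

```text
clock: 6.45
eef_pos: [0.5028, 0.3245, 0.1643]
tool_rot: [0.702, 0.712, 0.0, 0.0]
ft_force: [0.4, -0.2, -2.1]
grip_width: 0.0085
grasp_force: 62.3
```

Run:
```python
from h import *
o=bot.get_obs(); print(o['eef_pos'],o['tool_rot'],o['ft_force'].round(2),o['ft_torque'].round(3),o['grip_width'],o['grasp_force'])
c=cam('wrist'); a=bot.camera('wrist')
q=bot.outline_of('wrist','cover')[0]
print(np.round(q['extent'])); reg=q['region'].astype(float)
for z in(.137,.141,.145,.149): print(z,fit([(c,reg)],COVER,z,(.505,.365,.02)))
```

```text
[0.50275071 0.32446504 0.16426368] [7.02112965e-01 7.12065538e-01 2.27035517e-04 4.93268662e-05] [ 0.36 -0.17 -2.08] [-0.068 -0.02  -0.028] 0.008519879239898852 62.330288887023926
[ 94.  82. 189. 164.]
0.137 (array([0.505, 0.365, 0.02 ]), np.float64(1.0))
0.141 (array([0.505, 0.365, 0.02 ]), np.float64(1.0))
0.145 (array([0.505, 0.365, 0.02 ]), np.float64(1.0))
0.149 (array([0.505, 0.365, 0.02 ]), np.float64(1.0))
```

Run:
```python
from h import *
o=bot.get_obs(); c=cam('wrist'); a=bot.camera('wrist'); cv2.imwrite('pics/raw5.png',a[:,:,::-1])
for q in bot.outline_of('wrist','cover'):
    e=q['extent']; print(q['score'],np.round(e))
    if abs(e[0]-320)<50:
        reg=q['region'].astype(float)
        for z in(.129,.135,.141,.147): print(z,fit([(c,reg)],COVER,z,(.503,.365,.02)))
# bright plate edges: per-row first/last bright low-saturation col
hsv=cv2.cvtColor(a,cv2.COLOR_RGB2HSV); m=(hsv[:,:,1]<40)&(hsv[:,:,2]>130)
for r in range(5,310,30):
    x=np.where(m[r,150:500])[0]+150; print(r,x.min() if len(x) else None,x.max() if len(x) else None,len(x))
s=sil(c,COVER,.5025,.364,.141,.025)>.5
for r in range(5,310,30):
    x=np.where(s[r])[0]; print('mod',r,x.min() if len(x) else None,x.max() if len(x) else None)
```

```text
0.7 [320. 173. 170. 341.]
0.129 (array([0.50188888, 0.36525579, 0.02447637]), np.float64(0.2616047462999094))
0.135 (array([0.50217154, 0.36922938, 0.01863165]), np.float64(0.2724086421830547))
0.141 (array([0.50248874, 0.37358549, 0.00913975]), np.float64(0.2887098796871197))
0.147 (array([0.50299072, 0.37856441, 0.00278962]), np.float64(0.3103532646767738))
0.68 [ 93.  82. 186. 161.]
5 310 332 23
35 239 400 162
65 238 400 163
95 237 401 165
125 237 401 165
155 237 401 116
185 237 402 166
215 237 402 166
245 237 402 140
275 236 402 95
305 311 330 20
mod 5 214 422
mod 35 217 420
mod 65 220 418
mod 95 223 416
mod 125 225 414
mod 155 228 412
mod 185 231 410
mod 215 233 408
mod 245 236 406
mod 275 239 404
mod 305 242 401
```

```bash
cat >> h.py <<'E'
def sil6(c,parts,t,rv):
    m=np.zeros((400,640),np.uint8); Rm=R.from_euler('xyz',rv).as_matrix()
    for p in parts:
        q=proj(c,np.array(p)@Rm.T+t); h=cv2.convexHull(q.astype(np.float32))
        cv2.fillConvexPoly(m,np.round(h*16).astype(np.int32),255,cv2.LINE_AA,4)
    return m/255.
def fit6(c,reg,parts,t0,rv0,valid=None):
    w=np.ones_like(reg) if valid is None else valid
    def cost(p):
        s=sil6(c,parts,p[:3],p[3:])*w; return 1-np.minimum(s,reg*w).sum()/np.maximum(s,reg*w).sum()
    p=np.r_[t0,rv0].astype(float)
    for st in(1,.5,.2):
        sim=np.vstack([p]+[p+np.eye(6)[i]*st*(.012 if i<3 else .12) for i in range(6)])
        b=minimize(cost,p,method='Nelder-Mead',options=dict(initial_simplex=sim,xatol=1e-4,fatol=1e-5,maxiter=600)); p=b.x
    return p,b.fun
E
python3 - <<'E'
from h import *
c=cam('wrist'); a=cv2.imread('pics/raw5.png')[:,:,::-1].copy()
hsv=cv2.cvtColor(a,cv2.COLOR_RGB2HSV); m=((hsv[:,:,1]<50)&(hsv[:,:,2]>90)).astype(np.uint8)
m[:,:200]=0;m[:,440:]=0
m=cv2.morphologyEx(m,cv2.MORPH_CLOSE,np.ones((25,25))); 
n,l,st,_=cv2.connectedComponentsWithStats(m); reg=(l==1+np.argmax(st[1:,4])).astype(float)
v=np.ones((400,640)); v[230:,:]=0; v[140:200,395:]=0
v[140:200,:245]=0
best=None
for tilt in(-.2,-.4,0):
    p,f=fit6(c,reg,COVER,[.5025,.364-.0,.13],[tilt,0,.02],v); print(p.round(4),round(f,4))
    if best is None or f<best[1]: best=(p,f)
p=best[0]
k,_=cv2.findContours((sil6(c,COVER,p[:3],p[3:])>.5).astype(np.uint8),cv2.RETR_LIST,cv2.CHAIN_APPROX_NONE); cv2.drawContours(a,k,-1,(255,0,0),1)
b=bot.camera('side'); z=cv2.resize(b[100:200,240:400],(640,400),interpolation=cv2.INTER_CUBIC)
save(cv2.resize(np.vstack([a,z]),(480,600)),'w5.png')
E
```

```text
[ 0.5021  0.3529  0.1249 -0.3349  0.0133  0.0102] 0.0047
[ 0.5021  0.3528  0.125  -0.3341  0.0129  0.01  ] 0.0046
[ 0.5019  0.3855  0.114  -0.3311  0.056  -0.003 ] 0.1018
```

View pics/w5.png

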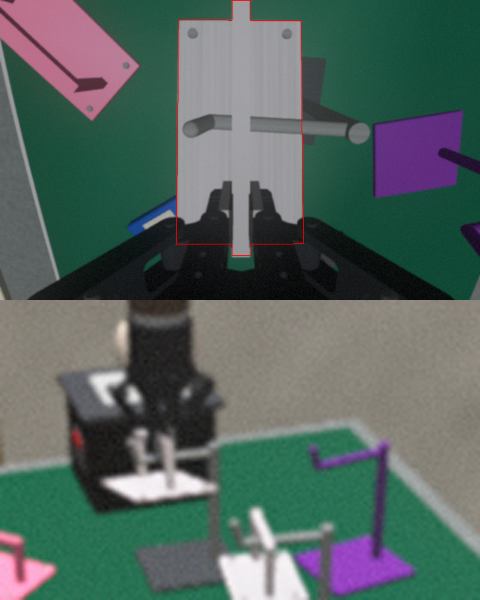

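The stray lift drove the plate into the arm and turned the cover 19° in the grip, +y end down; the fit is excellent and it is still held securely. Heights give 15 mm from bar to seat and 28 mm from plate to arm. So raise 19 mm, then slide out, with the rows checked carefully.

drive_tool(rows=[{"dx": 0,"dy": 0,"dz": -0.15,"wx": 0,"wy": 0,"wz": 0,"hand": 0},{"dx": 0,"dy": 0,"dz": -0.3,"wx": 0,"wy": 0,"wz": 0,"hand": 0},{"dx": 0,"dy": 0,"dz": -0.38,"wx": 0,"wy": 0,"wz": 0,"hand": 0},{"dx": 0,"dy": -0.1,"dz": -0.38,"wx": 0,"wy": 0,"wz": 0,"hand": 0},{"dx": 0,"dy": -0.3,"dz": -0.38,"wx": 0,"wy": 0,"wz": 0,"hand": 0},{"dx": 0,"dy": -0.5,"dz": -0.38,"wx": 0,"wy": 0,"wz": 0,"hand": 0},{"dx": 0,"dy": -0.7,"dz": -0.38,"wx": 0,"wy": 0,"wz": 0,"hand": 0},{"dx": 0,"dy": -0.9,"dz": -0.38,"wx": 0,"wy": 0,"wz": 0,"hand": 0},{"dx": 0,"dy": -1.1,"dz": -0.38,"wx": 0,"wy": 0,"wz": 0,"hand": 0},{"dx": 0,"dy": -1.3,"dz": -0.38,"wx": 0,"wy": 0,"wz": 0,"hand": 0},{"dx": 0,"dy": -1.55,"dz": -0.38,"wx": 0,"wy": 0,"wz": 0,"hand": 0},{"dx": 0,"dy": -1.8,"dz": -0.38,"wx": 0,"wy": 0,"wz": 0,"hand": 0},{"dx": 0,"dy": -2.0,"dz": -0.38,"wx": 0,"wy": 0,"wz": 0,"hand": 0},{"dx": 0,"dy": -2.0,"dz": -0.38,"wx": 0,"wy": 0,"wz": 0,"hand": 0}])

```text
clock: 8.1
eef_pos: [0.4009, 0.3229, 0.1828]
tool_rot: [0.702, 0.713, -0.0, -0.0]
ft_force: [-0.4, -0.3, -2.8]
grip_width: 0.0088
grasp_force: 62.3
```

```bash
cat >> h.py <<'E'
def units(pos,Rm):
    o=bot.get_obs(); R0=R.from_quat(o['tool_rot']).as_matrix()
    return (R0.T@(np.array(pos)-o['eef_pos'])/.05).round(2), np.degrees(R.from_matrix(R0.T@Rm).as_rotvec()/5).round(2)
def toolR(yaw,tilt):  # tool y at yaw, tilted by tilt about tool y
    d=np.array([[0,1,0],[1,0,0],[0,0,-1.]])
    return R.from_euler('z',yaw).as_matrix()@R.from_euler('x',tilt).as_matrix()@d
E
python3 - <<'E'
from h import *
print(units([.40,.335,.245],toolR(.014,.334)), units([.30,-.23,.25],toolR(-.29,.334)))
E
```

```text
(array([ 0.24, -0.01, -1.24]), array([-0.01,  3.83,  0.02])) (array([-11.03,  -2.19,  -1.34]), array([-0.59,  3.8 ,  3.47]))
```

drive_tool(rows=[{"dx": 0.06,"dy": 0,"dz": -0.3,"wx": 0,"wy": 1.0,"wz": 0,"hand": 0},{"dx": 0.12,"dy": 0,"dz": -0.6,"wx": 0,"wy": 2.0,"wz": 0,"hand": 0},{"dx": 0.2,"dy": 0,"dz": -1.0,"wx": 0,"wy": 3.0,"wz": 0,"hand": 0},{"dx": 0.1,"dy": -0.05,"dz": -1.24,"wx": -0.02,"wy": 3.8,"wz": 0.1,"hand": 0},{"dx": -0.2,"dy": -0.15,"dz": -1.3,"wx": -0.04,"wy": 3.8,"wz": 0.2,"hand": 0},{"dx": -0.7,"dy": -0.3,"dz": -1.34,"wx": -0.06,"wy": 3.8,"wz": 0.3,"hand": 0},{"dx": -1.3,"dy": -0.5,"dz": -1.34,"wx": -0.1,"wy": 3.8,"wz": 0.5,"hand": 0},{"dx": -2.0,"dy": -0.7,"dz": -1.34,"wx": -0.13,"wy": 3.8,"wz": 0.75,"hand": 0},{"dx": -2.8,"dy": -0.9,"dz": -1.34,"wx": -0.17,"wy": 3.8,"wz": 1.0,"hand": 0},{"dx": -3.6,"dy": -1.1,"dz": -1.34,"wx": -0.21,"wy": 3.8,"wz": 1.25,"hand": 0},{"dx": -4.4,"dy": -1.3,"dz": -1.34,"wx": -0.25,"wy": 3.8,"wz": 1.5,"hand": 0},{"dx": -5.2,"dy": -1.5,"dz": -1.34,"wx": -0.3,"wy": 3.8,"wz": 1.75,"hand": 0},{"dx": -6.0,"dy": -1.65,"dz": -1.34,"wx": -0.34,"wy": 3.8,"wz": 2.0,"hand": 0},{"dx": -6.8,"dy": -1.8,"dz": -1.34,"wx": -0.38,"wy": 3.8,"wz": 2.25,"hand": 0},{"dx": -7.6,"dy": -1.9,"dz": -1.34,"wx": -0.42,"wy": 3.8,"wz": 2.5,"hand": 0},{"dx": -8.4,"dy": -2.0,"dz": -1.34,"wx": -0.46,"wy": 3.8,"wz": 2.75,"hand": 0},{"dx": -9.2,"dy": -2.1,"dz": -1.34,"wx": -0.51,"wy": 3.8,"wz": 3.0,"hand": 0},{"dx": -10.0,"dy": -2.15,"dz": -1.34,"wx": -0.55,"wy": 3.8,"wz": 3.25,"hand": 0},{"dx": -10.6,"dy": -2.19,"dz": -1.34,"wx": -0.58,"wy": 3.8,"wz": 3.4,"hand": 0},{"dx": -11.03,"dy": -2.19,"dz": -1.34,"wx": -0.59,"wy": 3.8,"wz": 3.47,"hand": 0}])

```text
clock: 10.1
eef_pos: [0.3, -0.2326, 0.2492]
tool_rot: [0.792, 0.588, 0.132, -0.099]
ft_force: [0.1, 0.6, -3.0]
grip_width: 0.0087
grasp_force: 62.3
```

drive_tool(rows=[{"dx": 0,"dy": 0,"dz": 0,"wx": 0,"wy": 0,"wz": 0,"hand": 0},{"dx": 0,"dy": 0,"dz": 0,"wx": 0,"wy": 0,"wz": 0,"hand": 0}])

```text
clock: 10.3
eef_pos: [0.3004, -0.2303, 0.2492]
tool_rot: [0.791, 0.588, 0.133, -0.1]
ft_force: [0.1, 0.1, -3.2]
grip_width: 0.0087
grasp_force: 62.4
```

Run:
```python
from h import *
o=bot.get_obs(); print(o['eef_pos'].round(4),np.degrees(R.from_matrix(toolR(-.29,.334).T@R.from_quat(o['tool_rot']).as_matrix()).as_rotvec()).round(2),o['ft_force'].round(1),o['joint_pos'].round(2))
c=cam('wrist'); a=bot.camera('wrist'); cv2.imwrite('pics/raw6.png',a[:,:,::-1])
for q in bot.outline_of('wrist','cover')[:2]: print('cover',round(q['score'],2),np.round(q['extent']))
for q in bot.outline_of('wrist','nest')[:2]:
    print('nest',round(q['score'],2),np.round(q['extent']))
    print(fit([(c,q['region'].astype(float))],NEST,0,(.494,-.211,-.3)))
print(proj(c,[[.494,-.211,0]]))
bot.camera('top')
r=pick('top','nest',(403,220)); print('top', r and fit([(cam('top'),r[0])],NEST,0,(.494,-.211,-.3)))
b=bot.camera('side')
for q in bot.outline_of('side','nest')[:1]: print('side',q['score'],np.round(q['extent']),fit([(cam('side'),q['region'].astype(float))],NEST,0,(.494,-.211,-.3)))
```

```text
[ 0.3004 -0.2303  0.2492] [0.03 0.01 0.14] [ 0.1  0.1 -3.2] [-0.89  0.13 -0.09  1.54  0.27  0.95]
cover 0.77 [321. 171. 170. 341.]
nest 0.61 [467. 164. 132. 187.]
(array([ 0.49282561, -0.21225138, -0.29271245]), np.float64(0.050911854103343535))
[[459.82302128 164.70445596]]
top (array([ 0.49466571, -0.20946927, -0.28083867]), np.float64(0.06643002363347916))
side 0.81 [348. 284.  62.  68.] (array([ 0.49206084, -0.21307834, -0.30233905]), np.float64(0.06431329017992471))
```

```bash
cat > held.py <<'E'
from h import *
def held(a,c,t0,rv0):
    hsv=cv2.cvtColor(a,cv2.COLOR_RGB2HSV); m=((hsv[:,:,1]<50)&(hsv[:,:,2]>90)).astype(np.uint8)
    m[:,:200]=0;m[:,440:]=0
    m=cv2.morphologyEx(m,cv2.MORPH_CLOSE,np.ones((9,9)))
    n,l,st,_=cv2.connectedComponentsWithStats(m); reg=(l==1+np.argmax(st[1:,4])).astype(float)
    v=np.ones((400,640)); v[230:,:]=0
    return fit6(c,reg,COVER,t0,rv0,v)
E
python3 - <<'E'
from held import *
a=cv2.imread('pics/raw6.png')[:,:,::-1].copy(); c=cam('wrist'); o=bot.get_obs()
T=R.from_quat(o['tool_rot']).as_matrix()
# prior from earlier fit: cover in tool frame
Te=toolR(.0142,0); te=np.array([.5028,.3245,.1643]); tc=np.array([.5021,.3529,.1249])
Rc=R.from_euler('xyz',[-.3345,.013,.01]).as_matrix()
rel=Te.T@(tc-te); Rrel=Te.T@Rc
t0=o['eef_pos']+T@rel; rv0=R.from_matrix(T@Rrel).as_euler('xyz'); print('pred',t0.round(4),rv0.round(3))
p,f=held(a,c,t0,rv0); print('fit',p.round(4),round(f,4))
E
```

```text
pred [ 0.312  -0.1913  0.2219] [-0.001  0.013 -0.29 ]
fit [ 0.3117 -0.1914  0.223  -0.0289  0.013  -0.2937] 0.0871
```

Run:
```python
from held import *
a=cv2.imread('pics/raw6.png')[:,:,::-1].copy(); c=cam('wrist')
hsv=cv2.cvtColor(a,cv2.COLOR_RGB2HSV)
s=sil6(c,COVER,[.312,-.1913,.2219],[-.001,.013,-.29])>.5
for r in (5,20,30,40,60,120,180,220):
    x=np.where(s[r])[0]; w=a[r].mean(1); 
    g=np.gradient(cv2.GaussianBlur(w.astype(np.float32).reshape(1,-1),(5,1),0)[0]); 
    L=x.min()+np.arange(-25,25);Rr=x.max()+np.arange(-25,25)
    print(r,'mod',x.min(),x.max(),'img edges',L[np.argmax(g[L])],Rr[np.argmin(g[Rr])], 'sat/val',hsv[r,x.min()-20],hsv[r,x.max()+20],hsv[r,280])
w=cv2.GaussianBlur(a[:,260:300].mean((1,2)).reshape(-1,1).astype(np.float32),(1,5),0)[:,0]; g=np.gradient(w); print('top edge img',np.argmax(g[:100]),g[:100].max(),'mod',np.where(s[:,280])[0].min())
```

```text
5 mod 309 333 img edges 309 333 sat/val [ 77 127  86] [ 79 137  84] [ 78 144  87]
20 mod 309 333 img edges 309 333 sat/val [ 79 125  86] [ 79 125  86] [ 79 140  82]
30 mod 238 401 img edges 238 401 sat/val [ 79 154  83] [ 79 161  81] [105   3 161]
40 mod 238 401 img edges 237 401 sat/val [ 79 158  84] [ 79 160  83] [108   8 165]
60 mod 237 402 img edges 237 401 sat/val [ 80 130  86] [ 78 138  85] [114   8 166]
120 mod 237 402 img edges 237 402 sat/val [ 79 120  87] [90 12 63] [128   6 166]
180 mod 236 403 img edges 236 403 sat/val [ 80  15 100] [110  46  50] [107  11 168]
220 mod 236 403 img edges 233 403 sat/val [ 85  15 102] [100  33  47] [130   5 164]
top edge img 27 24.141663 mod 26
```

The predicted held pose matches the image edges within 1 px, so the cover is level at yaw −0.290. Nest is at (0.493, −0.212), yaw −0.292.

Run:
```python
from h import *
e=np.array([.3004,-.2303,.2492]); Rm=toolR(-.292,.334)
for z in(.222,.12,.075): print(z,units(e+[.493-.312,-.212+.1913,z-.2219],Rm))
```

```text
0.222 (array([0.58, 3.58, 0.21]), array([0.  , 0.  , 0.02]))
0.12 (array([-0.09,  3.58,  2.14]), array([0.  , 0.  , 0.02]))
0.075 (array([-0.38,  3.58,  2.99]), array([0.  , 0.  , 0.02]))
```

drive_tool(rows=[{"dx": 0.05,"dy": 0.3,"dz": 0.02,"wx": 0,"wy": 0,"wz": 0.02,"hand": 0},{"dx": 0.15,"dy": 0.9,"dz": 0.05,"wx": 0,"wy": 0,"wz": 0.02,"hand": 0},{"dx": 0.26,"dy": 1.6,"dz": 0.1,"wx": 0,"wy": 0,"wz": 0.02,"hand": 0},{"dx": 0.37,"dy": 2.3,"dz": 0.14,"wx": 0,"wy": 0,"wz": 0.02,"hand": 0},{"dx": 0.48,"dy": 3.0,"dz": 0.18,"wx": 0,"wy": 0,"wz": 0.02,"hand": 0},{"dx": 0.56,"dy": 3.45,"dz": 0.2,"wx": 0,"wy": 0,"wz": 0.02,"hand": 0},{"dx": 0.58,"dy": 3.58,"dz": 0.21,"wx": 0,"wy": 0,"wz": 0.02,"hand": 0},{"dx": 0.48,"dy": 3.58,"dz": 0.5,"wx": 0,"wy": 0,"wz": 0.02,"hand": 0},{"dx": 0.3,"dy": 3.58,"dz": 1.02,"wx": 0,"wy": 0,"wz": 0.02,"hand": 0},{"dx": 0.1,"dy": 3.58,"dz": 1.58,"wx": 0,"wy": 0,"wz": 0.02,"hand": 0},{"dx": -0.09,"dy": 3.58,"dz": 2.14,"wx": 0,"wy": 0,"wz": 0.02,"hand": 0},{"dx": -0.26,"dy": 3.58,"dz": 2.64,"wx": 0,"wy": 0,"wz": 0.02,"hand": 0},{"dx": -0.38,"dy": 3.58,"dz": 2.99,"wx": 0,"wy": 0,"wz": 0.02,"hand": 0},{"dx": -0.38,"dy": 3.58,"dz": 2.99,"wx": 0,"wy": 0,"wz": 0.02,"hand": 0}])

```text
clock: 12.05
eef_pos: [0.4791, -0.2499, 0.0993]
tool_rot: [0.792, 0.587, 0.132, -0.103]
ft_force: [-0.7, -0.1, -3.1]
grip_width: 0.0088
grasp_force: 62.4
```

Run:
```python
from h import *
o=bot.get_obs(); T=R.from_quat(o['tool_rot']).as_matrix(); print(o['clock'],o['eef_pos'].round(4),o['ft_force'].round(1),o['joint_pos'].round(2))
Te=toolR(.0142,0); te=np.array([.5028,.3245,.1643]); tc=np.array([.5021,.3529,.1249])
rel=Te.T@(tc-te); Rr=Te.T@R.from_euler('xyz',[-.3345,.013,.01]).as_matrix()
print('cover now',(o['eef_pos']+T@rel).round(4),R.from_matrix(T@Rr).as_euler('xyz').round(3))
c=cam('wrist'); a=bot.camera('wrist'); cv2.imwrite('pics/raw7.png',a[:,:,::-1])
ps=np.array([(.059,.05),(.059,-.05),(-.059,.05),(-.059,-.05),(0,.099),(0,-.099)])
Rz=R.from_euler('z',-.292).as_matrix(); W=np.c_[ps,np.full(6,.063)]@Rz.T+[.493,-.212,0]
im=a.copy()
for u in proj(c,W): print(u.round()); cv2.circle(im,tuple(int(v) for v in u),4,(255,0,0),1)
s=sil6(c,COVER,o['eef_pos']+T@rel,R.from_matrix(T@Rr).as_euler('xyz'))
k,_=cv2.findContours((s>.5).astype(np.uint8),cv2.RETR_LIST,cv2.CHAIN_APPROX_NONE); cv2.drawContours(im,k,-1,(0,255,0),1)
b=bot.camera('side'); cs=cam('side')
for u in proj(cs,W): cv2.circle(b,tuple(int(round(v)) for v in u),1,(255,0,0),-1)
z=cv2.resize(b[220:340,256:448],(640,400),interpolation=cv2.INTER_CUBIC)
save(cv2.resize(np.vstack([im,z]),(480,600)),'w7.png')
```

```text
12.05 [ 0.4791 -0.2499  0.0993] [-0.7 -0.1 -3.1] [-0.66  0.49  0.02  1.22  0.31  1.18]
cover now [ 0.4901 -0.2117  0.0715] [ 0.002  0.021 -0.293]
[415.  97.]
[417. 252.]
[233.  97.]
[232. 252.]
[324.  24.]
[324. 330.]
```

View pics/w7.png

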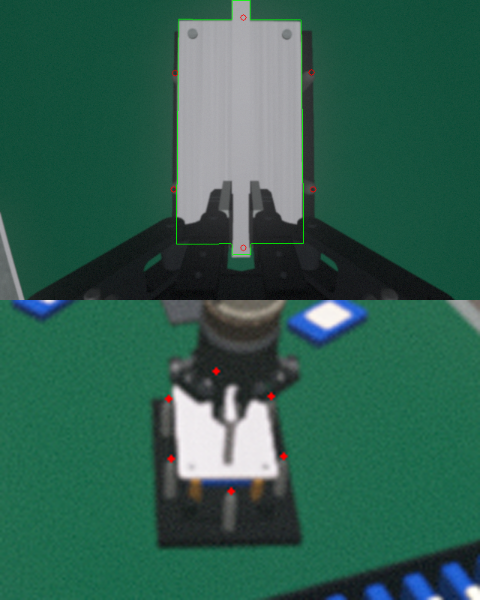

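The predicted post tips (red) sit on the visible posts. The cover is about 2.7 mm short in x, so correct that and lower towards the pins.

drive_tool(rows=[{"dx": 0,"dy": 0.055,"dz": 0,"wx": 0,"wy": 0,"wz": 0,"hand": 0},{"dx": 0,"dy": 0.055,"dz": 0,"wx": 0,"wy": 0,"wz": 0,"hand": 0},{"dx": 0,"dy": 0.055,"dz": 0,"wx": 0,"wy": 0,"wz": 0,"hand": 0}])

```text
clock: 12.45
eef_pos: [0.4847, -0.253, 0.1033]
tool_rot: [0.792, 0.588, 0.134, -0.098]
ft_force: [0.7, 0.8, -3.0]
grip_width: 0.0085
grasp_force: 62.4
```

```bash
cat > cov.py <<'E'
from h import *
Te=toolR(.0142,0); te=np.array([.5028,.3245,.1643]); tc=np.array([.5021,.3529,.1249])
rel=Te.T@(tc-te); Rr=Te.T@R.from_euler('xyz',[-.3345,.013,.01]).as_matrix()
o=bot.get_obs(); T=R.from_quat(o['tool_rot']).as_matrix(); print(o['clock'],o['eef_pos'].round(4),o['ft_force'].round(1),o['ft_torque'].round(2))
d=o['eef_pos']+T@rel; print('cover now',d.round(4),R.from_matrix(T@Rr).as_euler('xyz').round(3))
print('err in nest axes mm',((np.array([.493,-.212,.0])-d)@R.from_euler('z',-.292).as_matrix()*1000).round(1))
E
python3 cov.py
```

```text
12.45 [ 0.4847 -0.253   0.1033] [ 0.7  0.8 -3. ] [-0.67  0.2  -0.02]
cover now [ 0.4959 -0.2148  0.0754] [-0.001  0.012 -0.293]
err in nest axes mm [ -3.6   1.9 -75.4]
```

drive_tool(rows=[{"dx": 0.03,"dy": -0.07,"dz": 0,"wx": 0,"wy": 0,"wz": 0,"hand": 0},{"dx": 0.03,"dy": -0.07,"dz": 0,"wx": 0,"wy": 0,"wz": 0,"hand": 0},{"dx": 0.03,"dy": -0.07,"dz": 0,"wx": 0,"wy": 0,"wz": 0,"hand": 0},{"dx": 0.03,"dy": -0.07,"dz": 0,"wx": 0,"wy": 0,"wz": 0,"hand": 0},{"dx": 0.03,"dy": -0.07,"dz": 0,"wx": 0,"wy": 0,"wz": 0,"hand": 0}])

```text
clock: 12.95
eef_pos: [0.481, -0.2501, 0.1027]
tool_rot: [0.792, 0.588, 0.133, -0.099]
ft_force: [1.2, 0.7, -3.7]
grip_width: 0.0089
grasp_force: 62.4
```

```bash
python3 cov.py
python3 - <<'E'
from h import *
c=cam('wrist'); a=bot.camera('wrist'); cv2.imwrite('pics/raw8.png',a[:,:,::-1])
for q in bot.outline_of('wrist','nest')[:1]: print(q['score'],q['extent'])
# post tips: brightness profile outside plate along rows of posts
c2=c
ps=np.array([(.059,.05),(-.059,.05),(.059,-.05),(-.059,-.05)])
W=np.c_[ps,np.full(4,.055)]@R.from_euler('z',-.292).as_matrix().T+[.493,-.212,0]
for u in proj(c,W):
    x,y=u.round().astype(int); w=a[y-2:y+3].mean((0,2)); print(u.round(1), w[x-20:x+21].astype(int).tolist())
E
```

```text
12.95 [ 0.481  -0.2501  0.1027] [ 1.2  0.7 -3.7] [-0.65  0.19 -0.06]
cover now [ 0.4922 -0.2119  0.0748] [-0.     0.014 -0.293]
err in nest axes mm [  0.7   0.2 -74.8]
0.71 [320.6, 168.0, 190.2, 242.8]
[407.3 103. ] [164, 165, 165, 165, 163, 162, 163, 164, 166, 167, 169, 170, 171, 165, 146, 105, 81, 79, 81, 81, 79, 72, 68, 68, 69, 72, 75, 70, 66, 65, 66, 65, 66, 65, 64, 65, 65, 64, 65, 61, 63]
[234.4 103.2] [62, 62, 63, 61, 63, 63, 64, 63, 62, 63, 64, 63, 65, 68, 74, 73, 69, 66, 67, 72, 79, 87, 104, 136, 156, 163, 165, 167, 168, 167, 167, 165, 164, 165, 168, 168, 168, 168, 167, 167, 166]
[409.  250.4] [166, 166, 164, 164, 163, 164, 164, 164, 163, 164, 164, 167, 163, 146, 97, 74, 77, 79, 79, 79, 72, 63, 59, 59, 62, 67, 70, 66, 67, 66, 66, 64, 66, 66, 65, 63, 65, 64, 64, 65, 64]
[233.  250.5] [63, 61, 63, 62, 63, 63, 62, 63, 64, 63, 63, 64, 66, 69, 68, 58, 55, 55, 58, 68, 77, 86, 105, 138, 158, 166, 167, 168, 169, 168, 168, 166, 167, 165, 167, 167, 167, 167, 168, 168, 167]
```

Edges of base and plate in the picture agree with the computed 0.7 mm x error. Correct it and lower to about z = 0.053.

drive_tool(rows=[{"dx": -0.02,"dy": 0.014,"dz": 0.06,"wx": 0,"wy": 0,"wz": 0,"hand": 0},{"dx": -0.05,"dy": 0.014,"dz": 0.15,"wx": 0,"wy": 0,"wz": 0,"hand": 0},{"dx": -0.08,"dy": 0.014,"dz": 0.24,"wx": 0,"wy": 0,"wz": 0,"hand": 0},{"dx": -0.11,"dy": 0.014,"dz": 0.33,"wx": 0,"wy": 0,"wz": 0,"hand": 0},{"dx": -0.14,"dy": 0.014,"dz": 0.41,"wx": 0,"wy": 0,"wz": 0,"hand": 0},{"dx": -0.14,"dy": 0.014,"dz": 0.41,"wx": 0,"wy": 0,"wz": 0,"hand": 0},{"dx": -0.14,"dy": 0.014,"dz": 0.41,"wx": 0,"wy": 0,"wz": 0,"hand": 0}])

```text
clock: 13.75
eef_pos: [0.4817, -0.2501, 0.0809]
tool_rot: [0.792, 0.588, 0.133, -0.099]
ft_force: [0.8, 1.1, -3.3]
grip_width: 0.0085
grasp_force: 62.3
```

```bash
python3 cov.py
```

```text
13.75 [ 0.4817 -0.2501  0.0809] [ 0.8  1.1 -3.3] [-0.67  0.16  0.03]
cover now [ 0.4928 -0.2119  0.053 ] [ 0.     0.014 -0.293]
err in nest axes mm [  0.2  -0.  -53. ]
```

drive_tool(rows=[{"dx": -0.006,"dy": 0,"dz": 0.02,"wx": 0,"wy": 0,"wz": 0,"hand": 0},{"dx": -0.013,"dy": 0,"dz": 0.038,"wx": 0,"wy": 0,"wz": 0,"hand": 0},{"dx": -0.02,"dy": 0,"dz": 0.057,"wx": 0,"wy": 0,"wz": 0,"hand": 0},{"dx": -0.026,"dy": 0,"dz": 0.076,"wx": 0,"wy": 0,"wz": 0,"hand": 0},{"dx": -0.026,"dy": 0,"dz": 0.076,"wx": 0,"wy": 0,"wz": 0,"hand": 0}])

```text
clock: 14.25
eef_pos: [0.4817, -0.2501, 0.0769]
tool_rot: [0.792, 0.588, 0.133, -0.099]
ft_force: [-0.3, -0.1, -2.8]
grip_width: 0.0086
grasp_force: 62.3
```

drive_tool(rows=[{"dx": -0.006,"dy": 0,"dz": 0.019,"wx": 0,"wy": 0,"wz": 0,"hand": 0},{"dx": -0.013,"dy": 0,"dz": 0.038,"wx": 0,"wy": 0,"wz": 0,"hand": 0},{"dx": -0.013,"dy": 0,"dz": 0.038,"wx": 0,"wy": 0,"wz": 0,"hand": 0}])

```text
clock: 14.55
eef_pos: [0.4818, -0.2502, 0.0751]
tool_rot: [0.792, 0.588, 0.134, -0.099]
ft_force: [-0.9, -1.0, -2.6]
grip_width: 0.0087
grasp_force: 62.6
```

drive_tool(rows=[{"dx": -0.005,"dy": 0,"dz": 0.015,"wx": 0,"wy": 0,"wz": 0,"hand": 0},{"dx": -0.01,"dy": 0,"dz": 0.03,"wx": 0,"wy": 0,"wz": 0,"hand": 0},{"dx": -0.01,"dy": 0,"dz": 0.03,"wx": 0,"wy": 0,"wz": 0,"hand": 0}])

```text
clock: 14.85
eef_pos: [0.4821, -0.2502, 0.0741]
tool_rot: [0.792, 0.588, 0.134, -0.099]
ft_force: [-0.5, -0.1, 2.2]
grip_width: 0.0085
grasp_force: 63.1
```

Contact with the pins: force rose about 5 N. Release, open and back out along the tool axis.

drive_tool(rows=[{"dx": 0,"dy": 0,"dz": 0,"wx": 0,"wy": 0,"wz": 0,"hand": 20},{"dx": 0,"dy": 0,"dz": 0,"wx": 0,"wy": 0,"wz": 0,"hand": 50},{"dx": 0,"dy": 0,"dz": 0,"wx": 0,"wy": 0,"wz": 0,"hand": 85},{"dx": 0,"dy": 0,"dz": 0,"wx": 0,"wy": 0,"wz": 0,"hand": 85},{"dx": 0,"dy": 0,"dz": 0,"wx": 0,"wy": 0,"wz": 0,"hand": 85},{"dx": 0,"dy": 0,"dz": -0.3,"wx": 0,"wy": 0,"wz": 0,"hand": 85},{"dx": 0,"dy": 0,"dz": -0.8,"wx": 0,"wy": 0,"wz": 0,"hand": 85},{"dx": 0,"dy": 0,"dz": -1.4,"wx": 0,"wy": 0,"wz": 0,"hand": 85},{"dx": 0,"dy": 0,"dz": -2.0,"wx": 0,"wy": 0,"wz": 0,"hand": 85},{"dx": 0,"dy": 0,"dz": -2.6,"wx": 0,"wy": 0,"wz": 0,"hand": 85},{"dx": 0,"dy": 0,"dz": -3.0,"wx": 0,"wy": 0,"wz": 0,"hand": 85},{"dx": 0,"dy": 0,"dz": -3.0,"wx": 0,"wy": 0,"wz": 0,"hand": 85}])

```text
clock: 16.05
eef_pos: [0.4687, -0.2991, 0.2181]
tool_rot: [0.792, 0.588, 0.134, -0.096]
ft_force: [0.7, -0.3, -0.4]
grip_width: 0.0847
grasp_force: 0.0
```

Run:
```python
from h import *
o=bot.get_obs(); print(o['eef_pos'].round(4),o['ft_force'].round(1))
c=cam('wrist'); a=bot.camera('wrist'); cv2.imwrite('pics/raw9.png',a[:,:,::-1])
for q in bot.outline_of('wrist','cover')[:2]:
    e=q['extent']; print(q['score'],np.round(e))
    reg=q['region'].astype(float)
    if q['score']>.4:
        p,f=fit6(c,reg,COVER,[.493,-.212,.046],[0,0,-.292]); print(p.round(4),round(f,4))
s=np.array([[x,y,.006] for x in(-.05,.05) for y in(-.09,.09)])
print(proj(c,s@R.from_euler('z',-.292).as_matrix().T+[.493,-.212,.046]).round())
g=units([.493,-.212,.22],toolR(-.292,0)); print(g)
```

```text
[ 0.4687 -0.2991  0.2181] [ 0.7 -0.3 -0.4]
[[269. 225.]
 [270.  54.]
 [366. 225.]
 [365.  54.]]
(array([ 1.72, -0.01,  0.48]), array([ 0.  , -3.83, -0.02]))
```

Run:
```python
from h import *
c=cam('wrist'); a=cv2.imread('pics/raw9.png')[:,:,::-1].copy()
hsv=cv2.cvtColor(a,cv2.COLOR_RGB2HSV); m=((hsv[:,:,1]<40)&(hsv[:,:,2]>115)).astype(np.uint8); m[:,:240]=0;m[:,395:]=0
m=cv2.morphologyEx(m,cv2.MORPH_CLOSE,np.ones((13,13)))
n,l,st,_=cv2.connectedComponentsWithStats(m); i=1+np.argmax(st[1:,4]); print(st[i])
reg=(l==i).astype(float)
print([ (r,np.where(reg[r])[0].min(),np.where(reg[r])[0].max()) for r in(70,100,140,180,210)])
p,f=fit6(c,reg,COVER,[.493,-.212,.046],[0,0,-.292]); print(p.round(4),round(f,4))
```

```text
[  270    39    97   187 16675]
[(70, np.int64(270), np.int64(364)), (100, np.int64(270), np.int64(365)), (140, np.int64(270), np.int64(366)), (180, np.int64(270), np.int64(366)), (210, np.int64(270), np.int64(366))]
[ 0.4911 -0.2094  0.0391 -0.0062  0.0058 -0.2887] 0.0082
```

The cover sits inside the posts, level on the pins, at about (0.492, −0.210). Bring the tool upright above its centre.

drive_tool(rows=[{"dx": 0.5,"dy": -0.01,"dz": 0.14,"wx": 0,"wy": -1.2,"wz": -0.01,"hand": 85},{"dx": 1.0,"dy": -0.01,"dz": 0.28,"wx": 0,"wy": -2.4,"wz": -0.02,"hand": 85},{"dx": 1.5,"dy": -0.01,"dz": 0.42,"wx": 0,"wy": -3.4,"wz": -0.02,"hand": 85},{"dx": 1.72,"dy": -0.01,"dz": 0.48,"wx": 0,"wy": -3.83,"wz": -0.02,"hand": 85},{"dx": 1.72,"dy": -0.01,"dz": 0.48,"wx": 0,"wy": -3.83,"wz": -0.02,"hand": 85},{"dx": 1.72,"dy": -0.01,"dz": 0.48,"wx": 0,"wy": -3.83,"wz": -0.02,"hand": 85},{"dx": 1.72,"dy": -0.01,"dz": 0.48,"wx": 0,"wy": -3.83,"wz": -0.02,"hand": 85}])

```text
clock: 16.85
eef_pos: [0.4922, -0.2122, 0.2196]
tool_rot: [0.803, 0.597, -0.0, -0.001]
ft_force: [0.2, 0.3, 0.6]
grip_width: 0.0848
grasp_force: 0.0
```

Run:
```python
from h import *
o=bot.get_obs(); print(o['eef_pos'].round(4),o['tool_rot'].round(4),o['ft_force'].round(2))
c=cam('wrist'); a=bot.camera('wrist'); cv2.imwrite('pics/raw10.png',a[:,:,::-1])
hsv=cv2.cvtColor(a,cv2.COLOR_RGB2HSV); m=((hsv[:,:,1]<40)&(hsv[:,:,2]>115)).astype(np.uint8); m[:,:220]=0;m[:,420:]=0
m=cv2.morphologyEx(m,cv2.MORPH_CLOSE,np.ones((13,13)))
n,l,st,_=cv2.connectedComponentsWithStats(m); i=1+np.argmax(st[1:,4]); print(st[i])
v=np.ones((400,640)); v[230:]=0
p,f=fit6(c,(l==i).astype(float),COVER,[.492,-.21,.046],[0,0,-.292],v); print(p.round(4),round(f,4))
print(units([.492,-.211,.069],toolR(-.291,0)))
```

```text
[ 0.4922 -0.2122  0.2196] [ 8.025e-01  5.966e-01 -4.000e-04 -9.000e-04] [0.23 0.25 0.61]
[  269    78   106   191 17589]
[ 0.4928 -0.2135  0.0435  0.0006  0.0596 -0.2913] 0.0096
(array([ 0.03, -0.01,  3.02]), array([-0.02, -0.  , -0.02]))
```

drive_tool(rows=[{"dx": 0,"dy": 0,"dz": 0.5,"wx": 0,"wy": 0,"wz": 0,"hand": 85},{"dx": 0,"dy": 0,"dz": 1.2,"wx": 0,"wy": 0,"wz": 0,"hand": 85},{"dx": 0,"dy": 0,"dz": 1.9,"wx": 0,"wy": 0,"wz": 0,"hand": 85},{"dx": 0,"dy": 0,"dz": 2.5,"wx": 0,"wy": 0,"wz": 0,"hand": 85},{"dx": 0,"dy": 0,"dz": 2.85,"wx": 0,"wy": 0,"wz": 0,"hand": 85},{"dx": 0,"dy": 0,"dz": 3.0,"wx": 0,"wy": 0,"wz": 0,"hand": 85},{"dx": 0,"dy": 0,"dz": 3.0,"wx": 0,"wy": 0,"wz": 0,"hand": 60},{"dx": 0,"dy": 0,"dz": 3.0,"wx": 0,"wy": 0,"wz": 0,"hand": 35},{"dx": 0,"dy": 0,"dz": 3.0,"wx": 0,"wy": 0,"wz": 0,"hand": 15},{"dx": 0,"dy": 0,"dz": 3.0,"wx": 0,"wy": 0,"wz": 0,"hand": 0},{"dx": 0,"dy": 0,"dz": 3.0,"wx": 0,"wy": 0,"wz": 0,"hand": 0},{"dx": 0,"dy": 0,"dz": 3.0,"wx": 0,"wy": 0,"wz": 0,"hand": 0},{"dx": 0,"dy": 0,"dz": 3.0,"wx": 0,"wy": 0,"wz": 0,"hand": 0},{"dx": 0,"dy": 0,"dz": 3.0,"wx": 0,"wy": 0,"wz": 0,"hand": 0}])

```text
clock: 18.3
eef_pos: [0.4933, -0.2119, 0.0713]
tool_rot: [0.802, 0.597, 0.0, 0.001]
ft_force: [-0.2, 0.9, 3.0]
grip_width: 0.0087
grasp_force: 58.6
```

Gripped at the centre. Press down in small steps, watching the force.

drive_tool(rows=[{"dx": 0,"dy": 0,"dz": 0.015,"wx": 0,"wy": 0,"wz": 0,"hand": 0},{"dx": 0,"dy": 0,"dz": 0.03,"wx": 0,"wy": 0,"wz": 0,"hand": 0},{"dx": 0,"dy": 0,"dz": 0.045,"wx": 0,"wy": 0,"wz": 0,"hand": 0},{"dx": 0,"dy": 0,"dz": 0.06,"wx": 0,"wy": 0,"wz": 0,"hand": 0}])

```text
clock: 18.7
eef_pos: [0.4934, -0.2118, 0.0684]
tool_rot: [0.802, 0.597, 0.001, 0.001]
ft_force: [-0.6, 1.0, 6.0]
grip_width: 0.0085
grasp_force: 58.9
```

drive_tool(rows=[{"dx": 0,"dy": 0,"dz": 0.015,"wx": 0,"wy": 0,"wz": 0,"hand": 0},{"dx": 0,"dy": 0,"dz": 0.03,"wx": 0,"wy": 0,"wz": 0,"hand": 0},{"dx": 0,"dy": 0,"dz": 0.045,"wx": 0,"wy": 0,"wz": 0,"hand": 0}])

```text
clock: 19.0
eef_pos: [0.4933, -0.2117, 0.0661]
tool_rot: [0.802, 0.597, 0.001, 0.0]
ft_force: [-0.1, 1.1, 5.5]
grip_width: 0.0089
grasp_force: 58.9
```

drive_tool(rows=[{"dx": 0,"dy": 0,"dz": 0.015,"wx": 0,"wy": 0,"wz": 0,"hand": 0},{"dx": 0,"dy": 0,"dz": 0.03,"wx": 0,"wy": 0,"wz": 0,"hand": 0},{"dx": 0,"dy": 0,"dz": 0.045,"wx": 0,"wy": 0,"wz": 0,"hand": 0}])

```text
clock: 19.3
eef_pos: [0.4934, -0.2117, 0.0639]
tool_rot: [0.802, 0.597, 0.001, 0.0]
ft_force: [-1.0, -0.1, 5.8]
grip_width: 0.0086
grasp_force: 58.9
```

drive_tool(rows=[{"dx": 0,"dy": 0,"dz": 0.015,"wx": 0,"wy": 0,"wz": 0,"hand": 0},{"dx": 0,"dy": 0,"dz": 0.03,"wx": 0,"wy": 0,"wz": 0,"hand": 0}])

```text
clock: 19.5
eef_pos: [0.4934, -0.2117, 0.0624]
tool_rot: [0.802, 0.597, 0.001, 0.0]
ft_force: [-1.2, 0.4, 5.8]
grip_width: 0.0089
grasp_force: 58.9
```

drive_tool(rows=[{"dx": 0,"dy": 0,"dz": 0.015,"wx": 0,"wy": 0,"wz": 0,"hand": 0},{"dx": 0,"dy": 0,"dz": 0.03,"wx": 0,"wy": 0,"wz": 0,"hand": 0}])

```text
clock: 19.7
eef_pos: [0.4934, -0.2118, 0.0609]
tool_rot: [0.802, 0.597, 0.001, 0.001]
ft_force: [-0.4, 0.1, 5.3]
grip_width: 0.0088
grasp_force: 58.9
```

drive_tool(rows=[{"dx": 0,"dy": 0,"dz": 0.015,"wx": 0,"wy": 0,"wz": 0,"hand": 0},{"dx": 0,"dy": 0,"dz": 0.03,"wx": 0,"wy": 0,"wz": 0,"hand": 0},{"dx": 0,"dy": 0,"dz": 0.04,"wx": 0,"wy": 0,"wz": 0,"hand": 0}])

```text
clock: 20.0
eef_pos: [0.4934, -0.2117, 0.0588]
tool_rot: [0.802, 0.597, 0.001, 0.0]
ft_force: [0.6, 0.3, 4.5]
grip_width: 0.0089
grasp_force: 58.9
```

drive_tool(rows=[{"dx": 0,"dy": 0,"dz": 0.015,"wx": 0,"wy": 0,"wz": 0,"hand": 0},{"dx": 0,"dy": 0,"dz": 0.03,"wx": 0,"wy": 0,"wz": 0,"hand": 0}])

```text
clock: 20.2
eef_pos: [0.4931, -0.2114, 0.0576]
tool_rot: [0.802, 0.597, 0.001, 0.0]
ft_force: [-2.6, 3.6, 10.5]
grip_width: 0.0089
grasp_force: 59.7
```

drive_tool(rows=[{"dx": 0,"dy": 0,"dz": 0.015,"wx": 0,"wy": 0,"wz": 0,"hand": 0},{"dx": 0,"dy": 0,"dz": 0.03,"wx": 0,"wy": 0,"wz": 0,"hand": 0}])

```text
clock: 20.4
eef_pos: [0.4931, -0.2114, 0.0574]
tool_rot: [0.802, 0.597, 0.001, 0.0]
ft_force: [-5.9, 3.6, 20.8]
grip_width: 0.0084
grasp_force: 60.9
```

The stop is felt: z halts at 0.0575 and the force climbs to 21 N, about 7 N per mm commanded. Add 0.6 mm and hold for more than 1 s.

drive_tool(rows=[{"dx": 0,"dy": 0,"dz": 0.01,"wx": 0,"wy": 0,"wz": 0,"hand": 0},{"dx": 0,"dy": 0,"dz": 0.01,"wx": 0,"wy": 0,"wz": 0,"hand": 0},{"dx": 0,"dy": 0,"dz": 0.01,"wx": 0,"wy": 0,"wz": 0,"hand": 0}])

```text
clock: 20.7
eef_pos: [0.493, -0.2114, 0.0574]
tool_rot: [0.802, 0.597, 0.001, 0.001]
ft_force: [-5.2, 2.2, 17.9]
grip_width: 0.0086
grasp_force: 60.7
```

drive_tool(rows=[{"dx": 0,"dy": 0,"dz": 0.01,"wx": 0,"wy": 0,"wz": 0,"hand": 0},{"dx": 0,"dy": 0,"dz": 0.018,"wx": 0,"wy": 0,"wz": 0,"hand": 0},{"dx": 0,"dy": 0,"dz": 0.018,"wx": 0,"wy": 0,"wz": 0,"hand": 0},{"dx": 0,"dy": 0,"dz": 0.018,"wx": 0,"wy": 0,"wz": 0,"hand": 0}])

```text
clock: 21.1
eef_pos: [0.4931, -0.2115, 0.0574]
tool_rot: [0.802, 0.597, 0.001, 0.001]
ft_force: [-7.1, 5.0, 24.5]
grip_width: 0.009
grasp_force: 61.4
```

24.5 N with no further travel. Hold.

drive_tool(rows=[{"dx": 0,"dy": 0,"dz": 0,"wx": 0,"wy": 0,"wz": 0,"hand": 0},{"dx": 0,"dy": 0,"dz": 0,"wx": 0,"wy": 0,"wz": 0,"hand": 0},{"dx": 0,"dy": 0,"dz": 0,"wx": 0,"wy": 0,"wz": 0,"hand": 0},{"dx": 0,"dy": 0,"dz": 0,"wx": 0,"wy": 0,"wz": 0,"hand": 0},{"dx": 0,"dy": 0,"dz": 0,"wx": 0,"wy": 0,"wz": 0,"hand": 0},{"dx": 0,"dy": 0,"dz": 0,"wx": 0,"wy": 0,"wz": 0,"hand": 0},{"dx": 0,"dy": 0,"dz": 0,"wx": 0,"wy": 0,"wz": 0,"hand": 0},{"dx": 0,"dy": 0,"dz": 0,"wx": 0,"wy": 0,"wz": 0,"hand": 0},{"dx": 0,"dy": 0,"dz": 0,"wx": 0,"wy": 0,"wz": 0,"hand": 0},{"dx": 0,"dy": 0,"dz": 0,"wx": 0,"wy": 0,"wz": 0,"hand": 0},{"dx": 0,"dy": 0,"dz": 0,"wx": 0,"wy": 0,"wz": 0,"hand": 0},{"dx": 0,"dy": 0,"dz": 0,"wx": 0,"wy": 0,"wz": 0,"hand": 0}])

```text
clock: 22.3
eef_pos: [0.4931, -0.2115, 0.0574]
tool_rot: [0.802, 0.597, 0.001, 0.001]
ft_force: [-7.7, 3.7, 23.6]
grip_width: 0.009
grasp_force: 61.4
```

Run:
```python
from h import *
o=bot.get_obs(); print(o['eef_pos'].round(4),o['ft_force'].round(2),o['ft_torque'].round(2))
c=cam('wrist'); a=bot.camera('wrist'); cv2.imwrite('pics/raw11.png',a[:,:,::-1])
hsv=cv2.cvtColor(a,cv2.COLOR_RGB2HSV); m=((hsv[:,:,1]<45)&(hsv[:,:,2]>115)).astype(np.uint8); m[:,:200]=0;m[:,440:]=0
m=cv2.morphologyEx(m,cv2.MORPH_CLOSE,np.ones((9,9)))
n,l,st,_=cv2.connectedComponentsWithStats(m); i=1+np.argmax(st[1:,4]); print(st[i])
v=np.ones((400,640)); v[200:]=0
p,f=fit6(c,(l==i).astype(float),COVER,[.493,-.211,.035],[0,0,-.292],v); print(p.round(4),round(f,4))
```

```text
[ 0.4931 -0.2115  0.0574] [-7.73  3.67 23.58] [ 0.78  1.48 -0.02]
[  223    67   196   294 39500]
[ 0.4928 -0.2129  0.0313 -0.0178 -0.0141 -0.2918] 0.0047
```

Held at about 24 N for over 1.2 s with no movement. Unload, let go and rise, then check level.

drive_tool(rows=[{"dx": 0,"dy": 0,"dz": -0.025,"wx": 0,"wy": 0,"wz": 0,"hand": 0},{"dx": 0,"dy": 0,"dz": -0.05,"wx": 0,"wy": 0,"wz": 0,"hand": 0},{"dx": 0,"dy": 0,"dz": -0.05,"wx": 0,"wy": 0,"wz": 0,"hand": 20},{"dx": 0,"dy": 0,"dz": -0.05,"wx": 0,"wy": 0,"wz": 0,"hand": 50},{"dx": 0,"dy": 0,"dz": -0.05,"wx": 0,"wy": 0,"wz": 0,"hand": 85},{"dx": 0,"dy": 0,"dz": -0.05,"wx": 0,"wy": 0,"wz": 0,"hand": 85},{"dx": 0,"dy": 0,"dz": -0.05,"wx": 0,"wy": 0,"wz": 0,"hand": 85},{"dx": 0,"dy": 0,"dz": -0.05,"wx": 0,"wy": 0,"wz": 0,"hand": 85},{"dx": 0,"dy": 0,"dz": -0.5,"wx": 0,"wy": 0,"wz": 0,"hand": 85},{"dx": 0,"dy": 0,"dz": -1.0,"wx": 0,"wy": 0,"wz": 0,"hand": 85},{"dx": 0,"dy": 0,"dz": -1.4,"wx": 0,"wy": 0,"wz": 0,"hand": 85},{"dx": 0,"dy": 0,"dz": -1.4,"wx": 0,"wy": 0,"wz": 0,"hand": 85},{"dx": 0,"dy": 0,"dz": -1.4,"wx": 0,"wy": 0,"wz": 0,"hand": 85}])

```text
clock: 23.65
eef_pos: [0.493, -0.2119, 0.1238]
tool_rot: [0.802, 0.597, 0.0, 0.0]
ft_force: [-0.6, 0.4, 0.0]
grip_width: 0.0848
grasp_force: 0.0
```

```bash
cat > lev.py <<'E'
from h import *
o=bot.get_obs(); print(o['clock'],o['eef_pos'].round(4),o['ft_force'].round(2))
c=cam('wrist'); a=bot.camera('wrist'); cv2.imwrite('pics/raw12.png',a[:,:,::-1])
hsv=cv2.cvtColor(a,cv2.COLOR_RGB2HSV); m=((hsv[:,:,1]<45)&(hsv[:,:,2]>115)).astype(np.uint8); m[:,:200]=0;m[:,440:]=0
m=cv2.morphologyEx(m,cv2.MORPH_CLOSE,np.ones((9,9)))
n,l,st,_=cv2.connectedComponentsWithStats(m); i=1+np.argmax(st[1:,4]); print(st[i])
reg=(l==i).astype(float); v=np.ones((400,640)); v[240:]=0
for rv in([0,0,-.292],[.03,.02,-.292],[-.03,-.02,-.292]):
    p,f=fit6(c,reg,COVER,[.493,-.211,.034],rv,v); print(p.round(4),round(f,4))
E
python3 lev.py
```

```text
23.65 [ 0.493  -0.2119  0.1238] [-0.56  0.43  0.04]
[  250    74   142   257 29524]
[ 0.4931 -0.2132  0.0301 -0.0077  0.0369 -0.2893] 0.0051
[ 0.4934 -0.2133  0.0311  0.0015  0.1077 -0.2864] 0.0058
[ 0.4931 -0.2132  0.03   -0.0123  0.0318 -0.2895] 0.0051
```

Roll looks within about 0.5°, but pitch is poorly determined from here. As a self-levelling check, I'll press the bar's centre once more with the shut fingertips.

drive_tool(rows=[{"dx": 0,"dy": 0,"dz": 0,"wx": 0,"wy": 0,"wz": 0,"hand": 40},{"dx": 0,"dy": 0,"dz": 0,"wx": 0,"wy": 0,"wz": 0,"hand": 0},{"dx": 0,"dy": 0,"dz": 0,"wx": 0,"wy": 0,"wz": 0,"hand": 0},{"dx": 0,"dy": 0,"dz": 0,"wx": 0,"wy": 0,"wz": 0,"hand": 0},{"dx": 0,"dy": 0,"dz": 0.2,"wx": 0,"wy": 0,"wz": 0,"hand": 0},{"dx": 0,"dy": 0,"dz": 0.5,"wx": 0,"wy": 0,"wz": 0,"hand": 0},{"dx": 0,"dy": 0,"dz": 0.7,"wx": 0,"wy": 0,"wz": 0,"hand": 0},{"dx": 0,"dy": 0,"dz": 0.75,"wx": 0,"wy": 0,"wz": 0,"hand": 0},{"dx": 0,"dy": 0,"dz": 0.78,"wx": 0,"wy": 0,"wz": 0,"hand": 0},{"dx": 0,"dy": 0,"dz": 0.8,"wx": 0,"wy": 0,"wz": 0,"hand": 0}])

```text
clock: 24.7
eef_pos: [0.4931, -0.2119, 0.0839]
tool_rot: [0.802, 0.597, 0.0, 0.0]
ft_force: [-0.3, 0.9, -0.6]
grip_width: -0.0002
grasp_force: 0.0
```

drive_tool(rows=[{"dx": 0,"dy": 0,"dz": 0.02,"wx": 0,"wy": 0,"wz": 0,"hand": 0},{"dx": 0,"dy": 0,"dz": 0.04,"wx": 0,"wy": 0,"wz": 0,"hand": 0},{"dx": 0,"dy": 0,"dz": 0.05,"wx": 0,"wy": 0,"wz": 0,"hand": 0}])

```text
clock: 25.0
eef_pos: [0.4933, -0.212, 0.0823]
tool_rot: [0.802, 0.597, 0.0, 0.001]
ft_force: [-2.3, 0.2, 7.5]
grip_width: 0.0001
grasp_force: 3.7
```

drive_tool(rows=[{"dx": 0,"dy": 0,"dz": 0.02,"wx": 0,"wy": 0,"wz": 0,"hand": 0},{"dx": 0,"dy": 0,"dz": 0.03,"wx": 0,"wy": 0,"wz": 0,"hand": 0}])

```text
clock: 25.2
eef_pos: [0.4933, -0.212, 0.0822]
tool_rot: [0.802, 0.597, 0.001, 0.001]
ft_force: [-4.9, 1.9, 15.9]
grip_width: 0.0
grasp_force: 7.8
```

Rigid at 16 N, so it is already home. Bring it to 25 N, hold for just over 1 s, then retreat.

drive_tool(rows=[{"dx": 0,"dy": 0,"dz": 0.012,"wx": 0,"wy": 0,"wz": 0,"hand": 0},{"dx": 0,"dy": 0,"dz": 0.024,"wx": 0,"wy": 0,"wz": 0,"hand": 0},{"dx": 0,"dy": 0,"dz": 0.024,"wx": 0,"wy": 0,"wz": 0,"hand": 0}])

```text
clock: 25.5
eef_pos: [0.4934, -0.212, 0.0822]
tool_rot: [0.802, 0.597, 0.001, 0.001]
ft_force: [-5.9, 3.2, 18.6]
grip_width: -0.0
grasp_force: 9.6
```

drive_tool(rows=[{"dx": 0,"dy": 0,"dz": 0,"wx": 0,"wy": 0,"wz": 0,"hand": 0},{"dx": 0,"dy": 0,"dz": 0,"wx": 0,"wy": 0,"wz": 0,"hand": 0},{"dx": 0,"dy": 0,"dz": 0,"wx": 0,"wy": 0,"wz": 0,"hand": 0},{"dx": 0,"dy": 0,"dz": 0,"wx": 0,"wy": 0,"wz": 0,"hand": 0},{"dx": 0,"dy": 0,"dz": 0,"wx": 0,"wy": 0,"wz": 0,"hand": 0},{"dx": 0,"dy": 0,"dz": 0,"wx": 0,"wy": 0,"wz": 0,"hand": 0},{"dx": 0,"dy": 0,"dz": 0,"wx": 0,"wy": 0,"wz": 0,"hand": 0},{"dx": 0,"dy": 0,"dz": 0,"wx": 0,"wy": 0,"wz": 0,"hand": 0},{"dx": 0,"dy": 0,"dz": 0,"wx": 0,"wy": 0,"wz": 0,"hand": 0},{"dx": 0,"dy": 0,"dz": 0,"wx": 0,"wy": 0,"wz": 0,"hand": 0},{"dx": 0,"dy": 0,"dz": 0,"wx": 0,"wy": 0,"wz": 0,"hand": 0}])

```text
clock: 26.6
eef_pos: [0.4934, -0.212, 0.0822]
tool_rot: [0.802, 0.597, 0.001, 0.001]
ft_force: [-5.8, 3.0, 20.4]
grip_width: 0.0
grasp_force: 9.5
```

drive_tool(rows=[{"dx": 0,"dy": 0,"dz": -0.05,"wx": 0,"wy": 0,"wz": 0,"hand": 0},{"dx": 0,"dy": 0,"dz": -0.2,"wx": 0,"wy": 0,"wz": 0,"hand": 0},{"dx": 0,"dy": 0,"dz": -0.8,"wx": 0,"wy": 0,"wz": 0,"hand": 0},{"dx": 0,"dy": 0,"dz": -1.6,"wx": 0,"wy": 0,"wz": 0,"hand": 0},{"dx": 0,"dy": 0,"dz": -2.4,"wx": 0,"wy": 0,"wz": 0,"hand": 0},{"dx": 0,"dy": 0,"dz": -2.8,"wx": 0,"wy": 0,"wz": 0,"hand": 0},{"dx": 0,"dy": 0,"dz": -2.8,"wx": 0,"wy": 0,"wz": 0,"hand": 0},{"dx": 0,"dy": 0,"dz": -2.8,"wx": 0,"wy": 0,"wz": 0,"hand": 0}])

```text
clock: 27.4
eef_pos: [0.4928, -0.2118, 0.2183]
tool_rot: [0.802, 0.597, 0.0, 0.0]
ft_force: [0.2, -0.2, -0.9]
grip_width: -0.0003
grasp_force: 0.0
```

```bash
sed -i "s/v\[240:\]=0/v[300:]=0/;s/m\[:,:200\]/m[:,:240]/;s/m\[:,440:\]/m[:,400:]/" lev.py; python3 lev.py
python3 - <<'E'
from h import *
bot.camera('top')
for t in('cover','pack_a','small_cover'):
    for d in bot.look_for('top',t)[:3]: print(t,round(d['score'],2),np.round(d['extent']))
E
```

```text
27.4 [ 0.4928 -0.2118  0.2183] [ 0.22 -0.18 -0.89]
[  270    80   103   169 16064]
[ 0.4927 -0.2134  0.0288 -0.0021 -0.0019 -0.2912] 0.0293
[ 0.4928 -0.2134  0.0288 -0.0061  0.0079 -0.2924] 0.0295
[ 0.4928 -0.2134  0.0288 -0.0042 -0.0022 -0.2913] 0.0294
cover 0.91 [220. 286.  58.  51.]
cover 0.67 [396. 216.  38.  34.]
cover 0.54 [290. 250.  29.  34.]
pack_a 0.94 [290. 250.  29.  34.]
pack_a 0.72 [340. 153.  25.  33.]
small_cover 0.83 [303. 197.  40.  30.]
```

```bash
python3 -c "
from workcell import bot
print(bot.job_done())"
```

```text
the job is handed in; nothing more can be done
None
```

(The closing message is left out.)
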